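# Restock the sloped tape dispenser from the supply drawer

### The job

Restock the sloped dispenser: pull the top drawer of the white supply unit all the way out to its stop, lift out the tape rolls and lay each flat in the dispenser lane that already holds a roll of its own kind (tan plaster rolls behind the tan one, white rolls behind the white one), sliding it down so that the rolls in each lane sit touching one another with the front roll against the stop at the low end. When every roll from the drawer is in, push the drawer fully shut again; leave the lower drawer shut and leave the other things on the desk alone.

Things in the scene. Friction and masses are not known exactly. Their poses are not given: they have to be found in the camera images.
- top_drawer (a joint): opening of the supply unit's top drawer in m: 0 shut, 0.146 at its stop (it slides along -x of the supply unit). It runs on full-extension slides, takes 1 to 2 N to move and stays where it is left
- lower_drawer (a joint): opening of the lower drawer in m: 0 shut; it has the same bar handle 63 mm below the upper one and is not to be used
- top_drawer_handle (a point): middle of the top drawer's steel bar handle: a bar 11 mm thick and 120 mm long, level, parallel to the drawer's front and 35 mm out from it, with a post to the front 51 mm either side of this point. The bar lies 0.112 m above the desk, 38 mm below the unit's top. Axes as the supply unit's
- top_drawer_floor (a point): centre of the top drawer's inner floor, 0.083 m above the desk; it moves with the drawer. Axes as the supply unit's: -x points out of the unit, the way the drawer opens. The inside measures 148 mm along x by 244 mm along y; the side and rear walls stand 45 mm above the floor, 5 mm thick; the front 53 mm, 19 mm thick in all with its inner wall
- supply_unit: white bench unit with two grey-fronted drawers, one above the other, fixed to the desk: 188 mm deep (x), 280 mm wide (y), 150 mm high; origin at the centre of its underside, -x is the drawer side. On its top, at the rear, stand a red cup and a blister strip, fixed (at least 90 mm behind the drawer fronts; the cup's rim is 0.20 m above the desk)
- chute: slate-blue sloped tray of the dispenser: two lanes side by side, open at the top, fixed. Origin: on the lane floor at the inner face of the stop, midway between the lanes; x runs up the slope (18 degrees), y across, z normal to the floor. Lanes 262 mm long, 61 mm wide, middles at y = +0.0325 and -0.0325; stop at the low end 17 mm high; divider 4 mm, outer walls 3 mm thick, all 14 mm high
- dispenser: aluminium stand that carries the chute, fixed, 261x132 mm; origin at the centre of its underside, -x is the low end. A roll laid in a lane does not slide down by itself, it must be pushed (a whole row takes under 1 N). Rolls in an unbroken row have their centres at chute x = 0.026, 0.079, 0.132 and 0.184
- tan_1: new tan plaster roll, lies flat in the top drawer at the start (it may be absent); 52.6 mm diameter, 25 mm high; origin at the centre of its underside, z along its axis. 20 to 45 g, stiff
- tan_2: new tan plaster roll, lies flat in the top drawer at the start (it may be absent); 52.6 mm diameter, 25 mm high; origin at the centre of its underside, z along its axis. 20 to 45 g, stiff
- tan_3: new tan plaster roll, lies flat in the top drawer at the start (it may be absent); 52.6 mm diameter, 25 mm high; origin at the centre of its underside, z along its axis. 20 to 45 g, stiff
- white_1: new white tape roll with a blue core, lies flat in the top drawer at the start (it may be absent); 52.6 mm diameter, 25 mm high; origin at the centre of its underside, z along its axis. 20 to 45 g, stiff
- white_2: new white tape roll with a blue core, lies flat in the top drawer at the start (it may be absent); 52.6 mm diameter, 25 mm high; origin at the centre of its underside, z along its axis. 20 to 45 g, stiff
- white_3: new white tape roll with a blue core, lies flat in the top drawer at the start (it may be absent); 52.6 mm diameter, 25 mm high; origin at the centre of its underside, z along its axis. 20 to 45 g, stiff
- tan_front: tan plaster roll that already lies at the stop of one lane and marks that lane's kind; 52.6 mm diameter, 25 mm high; origin at the centre of its underside, z along its axis. 20 to 45 g, stiff
- white_front: white tape roll with a blue core that already lies at the stop of one lane and marks that lane's kind; 52.6 mm diameter, 25 mm high; origin at the centre of its underside, z along its axis. 20 to 45 g, stiff
- stamp: bystander: red self-inking stamp, 41x68x94 mm, stands loose on the desk; origin under its centre
- clamp: bystander: steel artery forceps lying on the desk, 63x159x7 mm, loose; origin under its centre
There are look-alikes about, which are no part of the job. Leave any pink look-alike of the white_front alone. What is shaped like the tan_front but purple is not meant.

How it is judged (in metres and radians):
On the way, in this order (a step that is already met when the one before it is completed fails the run):
1. the top drawer is pulled out to its stop (value of joint top_drawer above 0.141 m), for 0.2 s.
2. every roll lies flat in the lane of its own kind, the rolls of a lane touching and the front one at the stop (x of each of tan_front, white_front in the frame of chute below 0.031 m and distance between any of tan_1, tan_2, tan_3 and tan_front below 0.0575 m and z of tan_front in the frame of chute between -0.004 and 0.006 m and angle between the z axis of each of tan_front, tan_1, tan_2, tan_3, white_front, white_1, white_2, white_3 and the z axis of chute, either way round below 0.12 rad and z of tan_1 in the frame of chute between -0.004 and 0.006 m and distance between each of tan_1, tan_2, tan_3 and tan_front below 0.163 m and (distance between tan_1 and tan_2 below 0.0575 m or distance between tan_1 and tan_3 below 0.0575 m or distance between tan_1 and tan_front below 0.0575 m) and z of tan_2 in the frame of chute between -0.004 and 0.006 m and (distance between tan_2 and tan_1 below 0.0575 m or distance between tan_2 and tan_3 below 0.0575 m or distance between tan_2 and tan_front below 0.0575 m) and z of tan_3 in the frame of chute between -0.004 and 0.006 m and (distance between tan_3 and tan_1 below 0.0575 m or distance between tan_3 and tan_2 below 0.0575 m or distance between tan_3 and tan_front below 0.0575 m) and distance between any of white_1, white_2, white_3 and white_front below 0.0575 m and z of white_front in the frame of chute between -0.004 and 0.006 m and z of white_1 in the frame of chute between -0.004 and 0.006 m and distance between each of white_1, white_2, white_3 and white_front below 0.163 m and (distance between white_1 and white_2 below 0.0575 m or distance between white_1 and white_3 below 0.0575 m or distance between white_1 and white_front below 0.0575 m) and z of white_2 in the frame of chute between -0.004 and 0.006 m and (distance between white_2 and white_1 below 0.0575 m or distance between white_2 and white_3 below 0.0575 m or distance between white_2 and white_front below 0.0575 m) and z of white_3 in the frame of chute between -0.004 and 0.006 m and (distance between white_3 and white_1 below 0.0575 m or distance between white_3 and white_2 below 0.0575 m or distance between white_3 and white_front below 0.0575 m)), for 0.3 s.
At the end, for the whole second after the job is handed in: Top drawer shut to within 5 mm, lower drawer to within 15 mm; every roll at rest and flat on the chute floor (within 6 mm, 7 degrees), each front roll within 5 mm of the stop, each new roll in the lane of its own kind and touching (within 5 mm) the next one in an unbroken row behind the front roll (all of step 2 and linear speed of each of tan_1, tan_2, tan_3, white_1, white_2, white_3, tan_front, white_front below 0.02 m/s and value of joint top_drawer below 0.005 m and value of joint lower_drawer below 0.015 m).
It fails at once if a bystander (stamp) is pushed more than 4 cm from its place (distance of stamp from where it was at the start of the episode above 0.04 m).
It fails at once if a bystander (clamp) is pushed more than 4 cm from its place (distance of clamp from where it was at the start of the episode above 0.04 m).
Of tan_1, tan_2, tan_3, white_1, white_2, white_3 only 3 to 5 are there at a start; the rules pass over those that are not, and their reading is None.
At some moment in a run one of tan_1, tan_2, tan_3, white_1, white_2, white_3 may be knocked a few centimetres aside while the robot is not near it.
Once in a run the grip may slacken for a moment while it holds something.
It also fails if it takes over 210 s, if anything falls off the work surface, if the arm or the gripper's body presses on something with over 40 N, if the wrist force passes 120 N, or if a joint passes its speed limit or range.

### The arm

A 6-joint arm with a two-finger parallel gripper is mounted at the origin on the work surface; the furniture and walls round the work are solid. World frame = base frame: x ahead of the robot, y to its left, z up, the work surface at z = 0. Lengths are in mm, angles in rad, forces in N, time in s.
With the tool pointing down it reaches from about 300 to 875 mm from the base axis. Payload 6.4 kg.
Tool frame: the origin (TCP) lies at the very end of the fingers, on their centre line; the grasp point (between the pads) lies 19 mm behind it; z points along the fingers, y is the line along which they close (so a half turn about z gives the same grasp; the last joint's range is limited). The gripper opens to 85 mm and grips with 20 to 120 N. Pads are 22 mm wide; open, the fingers measure 114 mm over their backs; the gripper's body (76 mm by 85 mm) begins 54 mm behind the grasp point. The pads swing forward as they close: fully open they stand 13 mm farther back than shut.
Start: joints at [1.039, 0.181, 1.607, -0, 1.354, -0.206], TCP at [184.027, 544.771, 231.288] pointing down, gripper open.
Joint ranges: [-2.99, 2.99], [-0.89, 2.07], [0.3, 2.58], [-1.14, 4.28], [0, 2.63], [-3.12, 3.12]. Speed limits (rad/s): [2.57, 2.57, 3.01, 3.14, 3.14, 3.14].

### API

Orientations are given as a rotation vector (axis times angle).
In Python, from workcell import manip gives the robot as it stands.
- The arm moves only by the tool apply_moves, never from a script. Its arguments are lists of equal length, an entry for each row: "slide": the shift along the world's x, y, z in mm, a list of three; "angular": the turn, a rotation vector about the world's x, y, z in degrees, a list of three; "claw": the finger opening in mm, from 0 to 85.4. In form: {"slide": [[tx, ty, tz], ...], "angular": [[rx, ry, rz], ...], "claw": [claw, ...]}. A call has 1 to 8 rows; each row shifts and turns the commanded pose from where the row before left it; what a row does not reach is not made up. A row lasts 1/10 s, in which the tool goes at most 50 mm and 8.59 degrees, less where a joint would pass 70% of its speed; a pose out of reach is approached as far as the arm can. A call is refused whole if a number of a shift passes 50 or a number of a turn 8.59, either way. A call with a gripper value outside its range is refused whole. The fingers move at their own pace and stop on an object; "squeeze" is the grip in N (left out, the last holds). Time passes only in rows, so rows that do not move let the fingers close. It gives the time, the measured TCP pose, the force, the opening and the grip force at its end, in the units of the state.
- manip.get_obs(): the state, without advancing time (a new reading comes with each control period).
- manip.camera(name): name is "scene" or "top"; returns a dict with "img" (384x512x3 uint8, red, green, blue), "mtx" (3x3 intrinsics, pixels), "k1" (the pictures are not rectified: a ray, as slopes to the right and down, at radius r is drawn at 1 + k1 r^2 times it, then the intrinsics apply), "rvec" (rotation vector, rad) and "tvec" (3), from world to camera coordinates, as OpenCV has them. Camera axes: x right, y down, z forward; pixel columns grow to the right and rows downward; lengths in mm; the calibration is good to about 2 mm. A picture is of the moment at which its call begins. There is no depth.
- manip.hand_in(): hands the job in; it is judged then, once.
The state is a dict: "time": time; "joint_pos": joint angles; "joint_velocities": joint speeds; "joint_torque": joint torques, N m; "ee_pos": TCP position; "orientation": TCP orientation; "contact_force": force on the tool from outside, world axes, zero at the start; "ft_torque": the same for the moment, N m; "gripper_width": opening from 0.0 (shut) to 1.0 (fully open); "grip_force": force on a finger pad.
Only numpy, scipy, OpenCV 4.12 (cv2) and the standard library are available. Lean on these libraries where they do the work, as an engineer would, in place of code of your own. Each camera call takes 0.05 s, during which the arm holds its last target. There are 200 camera calls.

## Working session

There is one attempt and no reset: what is moved stays moved. The work goes in short steps, Python scripts to look and compute and a tool call to move; the robot and the scene stay as the last step left them, time stands still between calls to the robot, and variables do not carry over. Pictures are saved under pics/ and viewed, at most 14 in all, crops included, and the job is handed in when it is done.

Besides the shell and the picture viewer there is one more tool, called by a JSON object that holds its "op" and its "data". apply_moves: Moves the arm, as the interface text tells. Its arguments: {"type":"object","properties":{"slide":{"type":"array"},"angular":{"type":"array"},"claw":{"type":"array"},"squeeze":{"type":"number"}},"required":["slide","angular","claw"]}

```bash
mkdir -p pics && ls
cat > h.py <<'E'
import numpy as np, cv2
from workcell import manip
def shot(n,fn=None):
    c=manip.camera(n); 
    if fn: cv2.imwrite('pics/'+fn,c['img'][:,:,::-1])
    return c
def ray(c,uv):
    uv=np.array(uv,float); K=np.array(c['mtx']); 
    d=np.array([(uv[0]-K[0,2])/K[0,0],(uv[1]-K[1,2])/K[1,1]]); s=d.copy()
    for _ in range(30): s=d/(1+c['k1']*(s@s))
    R=cv2.Rodrigues(np.array(c['rvec'],float))[0]; t=np.array(c['tvec'],float).ravel()
    v=R.T@np.array([s[0],s[1],1]); return -R.T@t, v/np.linalg.norm(v)
def onz(c,uv,z):
    o,v=ray(c,uv); return o+v*(z-o[2])/v[2]
def proj(c,p):
    R=cv2.Rodrigues(np.array(c['rvec'],float))[0]; q=R@np.array(p,float)+np.array(c['tvec'],float).ravel()
    s=q[:2]/q[2]; s=s*(1+c['k1']*(s@s)); K=np.array(c['mtx']); return np.array([K[0,0]*s[0]+K[0,2],K[1,1]*s[1]+K[1,2]])
def tri(c1,u1,c2,u2):
    o1,v1=ray(c1,u1);o2,v2=ray(c2,u2)
    s=np.linalg.lstsq(np.c_[v1,-v2],o2-o1,rcond=None)[0]
    a=o1+v1*s[0];b=o2+v2*s[1]; return (a+b)/2,np.linalg.norm(a-b)
E
python3 - <<'E'
from h import *
a=shot('scene','s0.png');b=shot('top','t0.png')
for c in(a,b): print(c['mtx'],c['k1'],ray(c,(256,192)))
print(manip.get_obs())
E
```

```text
pics
[[497.5973925    0.         253.65921543]
 [  0.         497.5973925  195.5533288 ]
 [  0.           0.           1.        ]] -0.21159758917510743 (array([-403.0419579 , -972.61951672,  720.44540417]), array([ 0.62150344,  0.66560599, -0.41316115]))
[[434.44358189   0.         253.29231732]
 [  0.         434.44358189 196.90053256]
 [  0.           0.           1.        ]] 0.02181638285968981 (array([ 356.50830541,  -25.52543247, 1075.41066779]), array([ 0.11583758,  0.00349993, -0.993262  ]))
{'time': 0.1, 'joint_pos': array([ 1.03870730e+00,  1.81437217e-01,  1.60788876e+00,  3.08207793e-05,
        1.35379512e+00, -2.06274572e-01]), 'joint_velocities': array([-0.00020674, -0.00097099, -0.00267453, -0.00015029, -0.00034827,
       -0.00012233]), 'joint_torque': array([ 1.01374950e-03, -4.45874083e+01, -3.52236307e+01, -7.98774363e-05,
        4.18143682e-03, -4.23049892e-05]), 'ee_pos': array([183.75740852, 544.33966483, 230.50014734]), 'orientation': array([-5.09443638e-01, -3.09942337e+00,  2.22164042e-03]), 'contact_force': array([-0.58192669,  0.14264499,  0.22731273]), 'ft_torque': array([ 0.03998194, -0.0089532 , -0.01059797]), 'grip_force': 0.0, 'gripper_width': 1.0018814107131866}
```

View pics/s0.png

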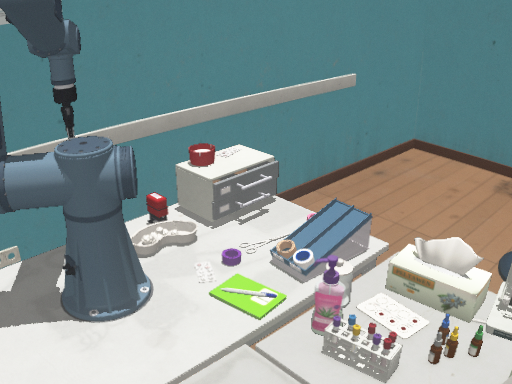

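View pics/t0.png

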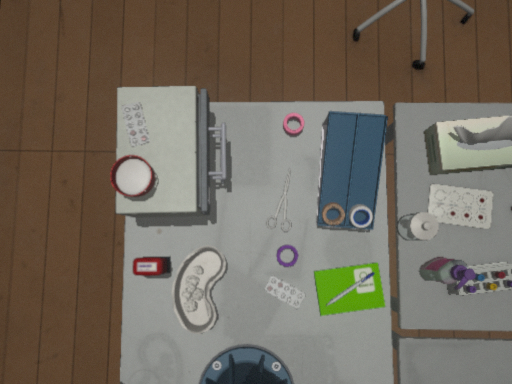

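The scene view shows the supply unit at about (228,180) with handles at (255,180). The chute is at (325,235), tan roll at (287,247) and white roll at (303,258). In the top view the handles are at about x=220, y=125–185, the chute spans (320–385, 112–230), tan front is at (333,214) and white front at (361,216). Pink (293,124), purple (287,255), forceps (282,200) and stamp (151,266) are also there. I'll enlarge these areas for precise pixels.

Run:
```python
import cv2,numpy as np
t=cv2.imread('pics/t0.png');s=cv2.imread('pics/s0.png')
a=cv2.resize(t[80:220,180:240],None,fx=4,fy=4,interpolation=cv2.INTER_CUBIC)
b=cv2.resize(s[140:220,170:290],None,fx=4,fy=4,interpolation=cv2.INTER_CUBIC)
o=np.zeros((560,730,3),np.uint8);o[:560,:240]=a;o[:320,250:730]=b
cv2.imwrite('pics/c0.png',o)
a=cv2.resize(t[100:240,310:395],None,fx=4,fy=4,interpolation=cv2.INTER_CUBIC)
b=cv2.resize(s[195:280,265:377],None,fx=4,fy=4,interpolation=cv2.INTER_CUBIC)
o=np.zeros((560,798,3),np.uint8);o[:560,:340]=a;o[:340,350:798]=b
cv2.imwrite('pics/c1.png',o)
```

```text
(no output)
```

View pics/c0.png

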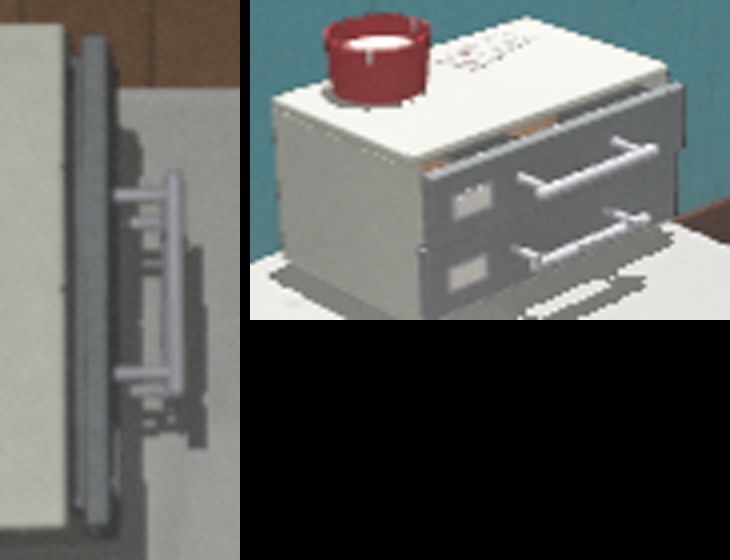

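View pics/c1.png

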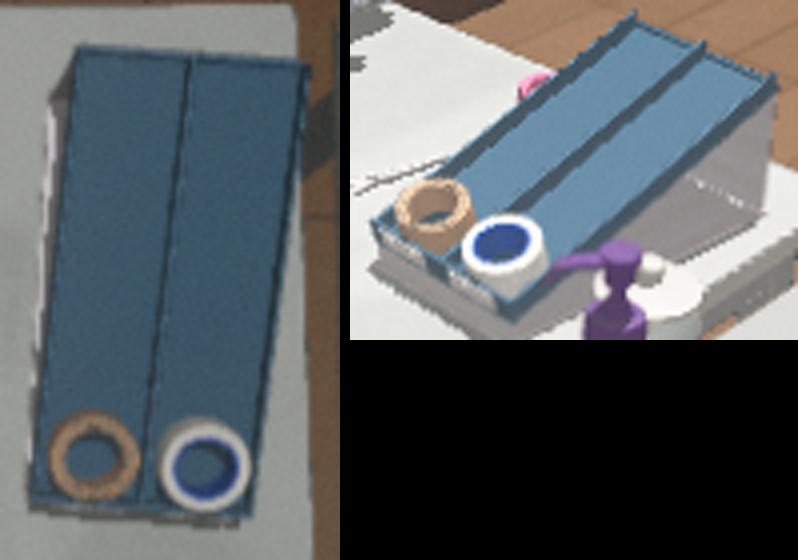

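c0 shows the upper bar ends at crop (174,172) and (176,393) in the top view, (540,190) and (657,150) in the scene view. The drawer stands slightly ajar. c1 shows the chute rim corners and both front rolls, tan in the left lane and white in the right. Next I'll triangulate these.

```bash
cat > m1.py <<'E'
from h import *
a=shot('scene');b=shot('top')
def T(x,y,ox,oy,sx=0): return ((x-sx+.5)/4-.5+ox,(y+.5)/4-.5+oy)
P={}
for n,t,s in [('hnear',(176,390),(541,190)),('hfar',(174,174),(656,150))]:
    P[n]=tri(b,T(*t,180,80),a,T(*s,170,140,250)); print(n,*P[n])
for n,t,s in [('UL',(80,46),(635,13)),('UR',(309,66),(775,80)),('LL',(32,500),(376,222)),('LR',(250,520),(515,318)),('tan',(94,456),(434,208)),('white',(205,466),(503,243))]:
    P[n]=tri(b,T(*t,310,100),a,T(*s,265,195,350)); print(n,*P[n])
E
python3 m1.py
```

```text
hnear [499.51447238  51.40117146 117.66345267] 3.2991276930117883
hfar [623.92028773  55.01433661 113.51263194] 2.824653805568513
UL [ 652.43825328 -184.71822853  114.38011109] 5.875556383541595
UR [ 643.05561291 -314.46076052  111.23915562] 5.10883428926175
LL [ 401.07416747 -169.85363399   35.69488332] 0.28382405936257765
LR [ 391.55141775 -301.75339963   27.49191769] 1.7653301835012867
tan [ 425.03815727 -202.70286434   51.3134383 ] 4.17119324070313
white [ 420.16262576 -267.18497076   55.14875207] 2.8691867908629556
```

{"op": "apply_moves", "data": {"slide": [[29,-38,2],[29,-38,2],[29,-38,2],[29,-38,2],[29,-38,2],[29,-38,2],[29,-38,2],[29,-38,2]], "angular": [[0,0,5],[0,0,5],[0,0,5],[0,0,5],[0,0,0],[0,0,0],[0,0,0],[0,0,0]], "claw": [26,26,26,26,26,26,26,26], "squeeze": 40}}

```text
time: 1.0
ee_pos: [416.8, 239.1, 247.5]
orientation: [-0.037, 3.141, 0.0]
contact_force: [0.8, 1.4, -0.8]
gripper_width: 0.303
grip_force: 0.0
```

{"op": "apply_moves", "data": {"slide": [[29,-37,0],[29,-37,0],[29,-37,0],[29,-37,-10],[29,-39,-40],[0,0,-10],[0,0,0]], "angular": [[0,0,0],[0,0,0],[0,0,0],[0,0,0],[0,0,0],[0,0,0],[0,0,0]], "claw": [26,26,26,26,26,26,26]}}

```text
time: 1.7
ee_pos: [553.5, 61.2, 192.8]
orientation: [0.033, -3.136, -0.001]
contact_force: [-0.4, 1.5, 0.5]
gripper_width: 0.3
grip_force: 0.0
```

Run:
```python
from h import *
from scipy.spatial.transform import Rotation as R
o=manip.get_obs();print(o['ee_pos'],R.from_rotvec(o['orientation']).as_matrix().round(3),o['contact_force'],o['gripper_width'])
b=shot('top');a=shot('scene')
A=cv2.resize(b['img'][80:220,180:250],None,fx=4,fy=4);B=cv2.resize(a['img'][110:220,190:310],None,fx=4,fy=4)
O=np.zeros((560,780,3),np.uint8);O[:,:280]=A;O[:440,290:770]=B;cv2.imwrite('pics/c2.png',O[:,:,::-1])
```

```text
[553.50736628  61.24091908 192.84067994] [[-1.    -0.021 -0.006]
 [-0.021  1.     0.001]
 [ 0.005  0.001 -1.   ]] [-0.35391581  1.52799317  0.50994773] 0.30027014524192275
```

View pics/c2.png

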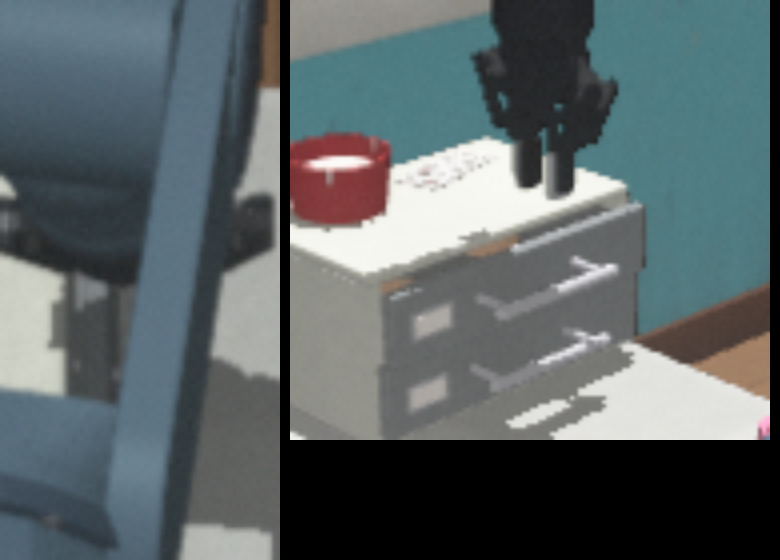

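The picture shows the fingers still above and slightly inside the drawer front; the handle bar is at crop (500–615, 265–315), unobstructed. I'll refine the bar's y using the z=112 plane from each camera.

```bash
cat >> m1.py <<'E'
print('---')
for t in [(176,390),(174,174)]: print('T',onz(b,T(*t,180,80),114))
for s in [(541,190),(656,150)]: print('S',onz(a,T(*s,170,140,250),112))
for t in [(65,30),(66,524)]: print('unit top edge',onz(b,T(*t,180,80),150))
for t in [(107,36),(104,530)]: print('front face top edge',onz(b,T(*t,180,80),136))
print(manip.get_obs()['ee_pos'])
E
python3 m1.py|sed -n '/---/,$p'
```

```text
---
T [501.34965536  50.64921997 114.        ]
T [624.89485477  54.07271943 114.        ]
S [506.55308892  61.89827131 112.        ]
S [625.05946841  58.12842388 112.        ]
unit top edge [695.15148151 112.51594235 150.        ]
unit top edge [423.00292093 105.20091602 150.        ]
front face top edge [697.06090777  91.08192182 136.        ]
front face top edge [420.97591553  86.49314263 136.        ]
[555.22852015  62.90772834 196.90367075]
```

{"op": "apply_moves", "data": {"slide": [[6,-10,-20],[0,0,-30],[0,0,-20],[0,0,-15],[0,0,-8],[0,0,-7],[0,0,0],[0,0,0]], "angular": [[0,0,0],[0,0,0],[0,0,0],[0,0,0],[0,0,0],[0,0,0],[0,0,0],[0,0,0]], "claw": [26,26,26,26,26,26,26,26]}}

```text
time: 2.7
ee_pos: [561.7, 51.8, 96.3]
orientation: [-0.037, 3.14, -0.0]
contact_force: [0.2, 0.1, -1.1]
gripper_width: 0.302
grip_force: 0.0
```

{"op": "apply_moves", "data": {"slide": [[0,0,0],[0,0,0],[0,0,0],[0,0,0],[0,0,0]], "angular": [[0,0,0],[0,0,0],[0,0,0],[0,0,0],[0,0,0]], "claw": [0,0,0,0,0]}}

```text
time: 3.2
ee_pos: [561.8, 51.7, 96.6]
orientation: [-0.037, 3.14, -0.0]
contact_force: [-1.4, 0.5, 5.5]
gripper_width: 0.112
grip_force: 39.1
```

{"op": "apply_moves", "data": {"slide": [[0,-10,0],[0.5,-18,0],[0.5,-18,0],[0.5,-18,0],[0.5,-18,0],[0.5,-18,0],[0.5,-14,0],[0,0,0]], "angular": [[0,0,0],[0,0,0],[0,0,0],[0,0,0],[0,0,0],[0,0,0],[0,0,0],[0,0,0]], "claw": [0,0,0,0,0,0,0,0]}}

```text
time: 4.0
ee_pos: [565.3, -64.8, 96.6]
orientation: [-0.033, 3.139, -0.003]
contact_force: [1.8, -1.0, 6.0]
gripper_width: 0.11
grip_force: 39.7
```

{"op": "apply_moves", "data": {"slide": [[0,-6,0],[0,-6,0],[0,0,0]], "angular": [[0,0,0],[0,0,0],[0,0,0]], "claw": [0,0,0]}}

```text
time: 4.3
ee_pos: [565.6, -75.1, 96.5]
orientation: [-0.035, 3.138, -0.002]
contact_force: [4.4, -0.9, 4.1]
gripper_width: 0.11
grip_force: 39.6
```

Travelled 127 mm so far, no stop force yet; continue gently.

{"op": "apply_moves", "data": {"slide": [[0,-4,0],[0,-4,0],[0,-3,0],[0,0,0]], "angular": [[0,0,0],[0,0,0],[0,0,0],[0,0,0]], "claw": [0,0,0,0]}}

```text
time: 4.7
ee_pos: [565.8, -82.5, 96.5]
orientation: [-0.036, 3.138, 0.006]
contact_force: [6.7, 11.5, 7.2]
gripper_width: 0.112
grip_force: 40.0
```

{"op": "apply_moves", "data": {"slide": [[0,-3,0],[0,-2,0],[0,-2,0],[0,0,0]], "angular": [[0,0,0],[0,0,0],[0,0,0],[0,0,0]], "claw": [0,0,0,0]}}

```text
time: 5.1
ee_pos: [565.7, -82.7, 96.4]
orientation: [-0.038, 3.138, 0.022]
contact_force: [8.1, 35.6, 13.8]
gripper_width: 0.116
grip_force: 41.2
```

{"op": "apply_moves", "data": {"slide": [[0,6,0],[0,0,0],[0,0,0],[0,0,15],[0,0,35],[0,0,45],[0,0,45]], "angular": [[0,0,0],[0,0,0],[0,0,0],[0,0,0],[0,0,0],[0,0,0],[0,0,0]], "claw": [26,26,26,26,26,26,26]}}

```text
time: 5.8
ee_pos: [563.3, -86.9, 237.4]
orientation: [0.034, -3.14, -0.0]
contact_force: [0.4, -0.1, 0.3]
gripper_width: 0.305
grip_force: 0.0
```

{"op": "apply_moves", "data": {"slide": [[-20,-40,10],[-20,-40,10],[-20,-40,5],[-20,-40,0],[0,-30,0],[0,0,0]], "angular": [[0,0,0],[0,0,0],[0,0,0],[0,0,0],[0,0,0],[0,0,0]], "claw": [70,70,70,70,70,70]}}

```text
time: 6.4
ee_pos: [482.7, -280.6, 261.6]
orientation: [-0.027, 3.141, -0.003]
contact_force: [0.3, -0.4, 0.3]
gripper_width: 0.819
grip_force: 0.0
```

Run:
```python
from h import *
print(manip.get_obs()['ee_pos'])
b=shot('top','t3.png');a=shot('scene','s3.png')
A=cv2.resize(b['img'][85:220,180:280],None,fx=4,fy=4,interpolation=cv2.INTER_CUBIC);B=cv2.resize(a['img'][140:240,185:280],None,fx=4,fy=4,interpolation=cv2.INTER_CUBIC)
O=np.zeros((540,790,3),np.uint8);O[:,:400]=A;O[:400,410:790]=B;cv2.imwrite('pics/c3.png',O[:,:,::-1])
```

```text
[ 482.68049079 -280.61226121  261.6046263 ]
```

View pics/c3.png

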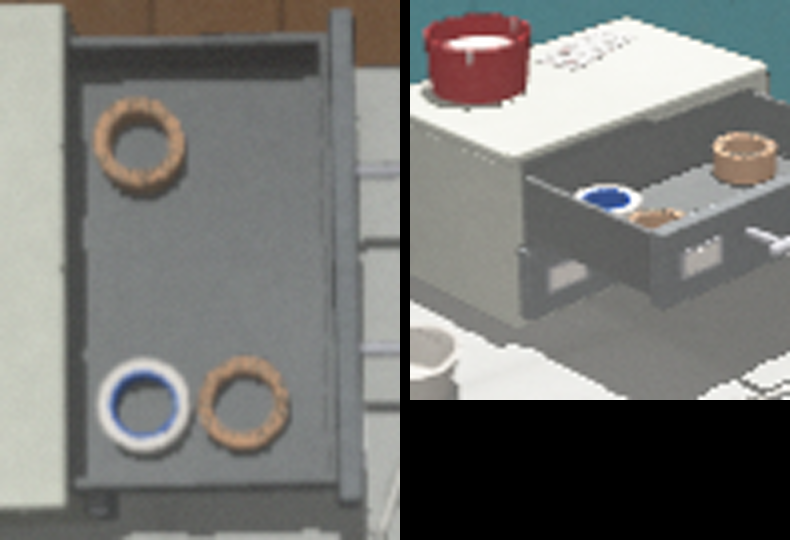

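c3 shows the drawer fully open with three rolls: tan at crop (140,146), white at (144,406) and tan at (244,404), the last two nearly touching. Now I'll measure them by mask.

```bash
cat > rolls.py <<'E'
from h import *
def find(c,box,zt=108,amin=60):
    x0,y0,x1,y1=box; im=c['img'][y0:y1,x0:x1]; h=cv2.cvtColor(im,cv2.COLOR_RGB2HSV).astype(int)
    H,S,V=h[...,0],h[...,1],h[...,2]
    m={'tan':(H>4)&(H<22)&(S>60)&(V>90),'white':((S<45)&(V>165))|((H>105)&(H<130)&(S>130)&(V>70))}
    r=[]
    for k,v in m.items():
        v=cv2.morphologyEx(v.astype(np.uint8),cv2.MORPH_CLOSE,np.ones((3,3)))
        for q in cv2.findContours(v,cv2.RETR_EXTERNAL,cv2.CHAIN_APPROX_NONE)[0]:
            if len(q)<5 or cv2.contourArea(q)<amin: continue
            (u,w),ax,_=cv2.fitEllipse(q); uv=(u+x0,w+y0); r.append((k,np.round(uv,1),np.round(ax,1),onz(c,uv,zt).round(1)))
    return r
if __name__=='__main__':
    b=shot('top');a=shot('scene')
    for r in find(b,(201,100,264,207)): print(r, [round(tri(b,r[1],a,s[1])[0][2]) for s in find(a,(215,160,290,210),amin=20) if s[0]==r[0] and tri(b,r[1],a,s[1])[1]<10])
    for r in find(a,(215,160,290,210),amin=20): print('S',r)
    def T(x,y): return ((x+.5)/4-.5+180,(y+.5)/4-.5+85)
    print('inner floor corners',[onz(b,T(*p),83).round() for p in [(84,80),(326,80),(84,484),(330,484)]])
    print('rim left/front/bottom', [onz(b,T(*p),z).round() for p,z in [((80,488),128),((335,488),128),((325,40),128),((70,44),128),((332,14),136),((342,500),136)]])
E
python3 rolls.py
```

```text
('tan', array([240.4, 185.4]), array([20.9, 22.1]), array([483.8,  13. , 108. ])) [113]
('tan', array([214.3, 120.4]), array([21., 22.]), array([632.8,  74.8, 108. ])) [97]
('white', array([215.3, 185.5]), array([21.7, 22.5]), array([483.1,  69.5, 108. ])) []
S ('tan', array([245.4, 194.2]), array([ 3.2, 10.7]), array([484.6,  23.9, 108. ]))
S ('tan', array([268. , 179.2]), array([12.4, 15.7]), array([612.8,  59.8, 108. ]))
S ('white', array([257.5, 203.3]), array([5.3, 9.6]), array([468.4, -45.6, 108. ]))
S ('white', array([280.8, 198.5]), array([10.9, 22.1]), array([539.7, -68.1, 108. ]))
S ('white', array([255.1, 187.6]), array([13.4, 56.9]), array([538.3,  39.3, 108. ]))
S ('white', array([228. , 166.2]), array([13.9, 58.5]), array([592.9, 232.2, 108. ]))
inner floor corners [array([677., 110.,  83.]), array([679., -32.,  83.]), array([439., 105.,  83.]), array([441., -36.,  83.])]
rim left/front/bottom [array([433., 101., 128.]), array([435., -39., 128.]), array([687., -31., 128.]), array([684., 113., 128.]), array([699., -34., 136.]), array([428., -42., 136.])]
```

Run:
```python
from h import *
a=shot('scene');b=shot('top')
print('tanA top',tri(b,(214.3,120.4),a,(268.4,176.6)),'white top',tri(b,(215.3,185.5),a,((609-410)/4+185-.4,199/4+140-.4)))
```

```text
tanA top (array([632.10213747,  75.78482485, 106.63116908]), np.float64(2.5745884808631208)) white top (array([482.25216934,  69.80652526, 109.54676997]), np.float64(1.5285287284787115))
```

{"op": "apply_moves", "data": {"slide": [[0,42,-4],[0,42,-8],[0,42,-8],[0,42,-8],[0,42,-8],[0,42,-8],[1,42,-8],[0,0,0]], "angular": [[0,0,-6],[0,0,-6],[0,0,-6],[0,0,-6],[0,0,-6],[0,0,-6],[0,0,-6],[0,0,-4]], "claw": [63,63,63,63,63,63,63,63]}}

```text
time: 7.5
ee_pos: [483.5, 23.5, 207.4]
orientation: [-1.188, -2.905, -0.002]
contact_force: [-0.4, -0.7, 0.0]
gripper_width: 0.741
grip_force: 0.0
```

{"op": "apply_moves", "data": {"slide": [[0,-5,0],[0,-5,-30],[0,0,-30],[0,0,-20],[0,0,0],[0,0,0]], "angular": [[0,0,0],[0,0,0],[0,0,0],[0,0,0],[0,0,0],[0,0,0]], "claw": [63,63,63,63,63,63]}}

```text
time: 8.1
ee_pos: [485.3, 7.2, 129.1]
orientation: [1.193, 2.906, -0.0]
contact_force: [-0.3, -0.3, 0.7]
gripper_width: 0.737
grip_force: 0.0
```

{"op": "apply_moves", "data": {"slide": [[-1,5.5,-5],[0,0,-15],[0,0,-15],[0,0,-7],[0,0,0],[0,0,0]], "angular": [[0,0,0],[0,0,0],[0,0,0],[0,0,0],[0,0,0],[0,0,0]], "claw": [63,63,63,63,63,63]}}

```text
time: 8.7
ee_pos: [484.7, 13.3, 87.3]
orientation: [1.193, 2.905, 0.0]
contact_force: [0.0, 1.0, -0.9]
gripper_width: 0.738
grip_force: 0.0
```

{"op": "apply_moves", "data": {"slide": [[0,0,0],[0,0,0],[0,0,0],[0,0,0]], "angular": [[0,0,0],[0,0,0],[0,0,0],[0,0,0]], "claw": [45,45,45,45]}}

```text
time: 9.1
ee_pos: [485.0, 13.2, 87.8]
orientation: [1.193, 2.904, 0.001]
contact_force: [-2.0, 1.0, 5.5]
gripper_width: 0.595
grip_force: 41.4
```

```bash
cat > plan.py <<'E'
from h import *
from scipy.spatial.transform import Rotation as R
O=np.array([405,-234,20.]);psi=np.radians(-4);s18,c18=np.sin(np.radians(18)),np.cos(np.radians(18))
ux=np.array([c18*np.cos(psi),c18*np.sin(psi),s18]);uy=np.array([-np.sin(psi),np.cos(psi),0]);n=np.cross(ux,uy)
def ch(x,y,z): return O+x*ux+y*uy+z*n
def inch(p): d=np.array(p)-O; return np.array([d@ux,d@uy,d@n]).round(1)
def RC(sg=1): y=sg*ux; z=-n; return np.c_[np.cross(y,z),y,z]
def RD(deg): y=np.array([np.cos(np.radians(deg)),np.sin(np.radians(deg)),0]);z=np.array([0,0,-1.]);return np.c_[np.cross(y,z),y,z]
def go(p,Rt):
    o=manip.get_obs();R0=R.from_rotvec(o['orientation']).as_matrix()
    print('at',o['ee_pos'].round(1),'to',np.round(p,1),'d',(p-o['ee_pos']).round(1),'rot',np.degrees(R.from_matrix(Rt@R0.T).as_rotvec()).round(1),'j6',o['joint_pos'][5].round(2),'chute',inch(o['ee_pos']))
E
python3 - <<'E'
from plan import *
go(ch(110,32.5,7),RC()); go(ch(110,32.5,80),RC())
E
```

```text
at [485.   13.2  87.8] to [ 509.5 -208.7   60.6] d [  24.5 -221.9  -27.2] rot [  6.6 -17.3 -48.9] j6 -1.01 chute [ 80.4 252.1  45.2]
at [485.   13.2  87.8] to [ 487.  -207.2  130.1] d [   2.  -220.3   42.3] rot [  6.6 -17.3 -48.9] j6 -1.01 chute [ 80.4 252.1  45.2]
```

{"op": "apply_moves", "data": {"slide": [[0,0,20],[0,0,35],[0,0,40],[0,0,25],[0,0,0]], "angular": [[0,0,0],[0,0,0],[0,0,0],[0,0,0],[0,0,0]], "claw": [45,45,45,45,45]}}

```text
time: 9.6
ee_pos: [486.9, 12.7, 211.3]
orientation: [1.19, 2.898, 0.002]
contact_force: [0.3, -0.2, 0.2]
gripper_width: 0.597
grip_force: 41.8
```

{"op": "apply_moves", "data": {"slide": [[0,-31,0],[0,-31,-5],[0,-31,-10],[0,-31,-10],[0,-31,-12],[0,-31,-12],[0,-33,-12],[0,0,0]], "angular": [[0.9,-2.5,-7],[0.9,-2.5,-7],[0.9,-2.5,-7],[0.9,-2.5,-7],[1,-2.5,-7],[1,-2.5,-7],[1,-2.3,-7],[0,0,0]], "claw": [45,45,45,45,45,45,45,45]}}

```text
time: 10.4
ee_pos: [481.9, -207.7, 142.8]
orientation: [2.13, 1.968, 0.31]
contact_force: [0.7, -0.5, -0.6]
gripper_width: 0.596
grip_force: 41.7
```

Run:
```python
from plan import *
go(ch(110,32.5,30),RC()); go(ch(110,32.5,7),RC());o=manip.get_obs();print(o['grip_force'],o['gripper_width'])
```

```text
at [ 481.9 -207.7  142.8] to [ 502.4 -208.2   82.5] d [ 20.4  -0.5 -60.3] rot [-0.2 -0.3  0.5] j6 -0.81 chute [109.2  31.6  93.6]
at [ 481.9 -207.7  142.8] to [ 509.5 -208.7   60.6] d [ 27.5  -1.  -82.2] rot [-0.2 -0.3  0.5] j6 -0.81 chute [109.2  31.6  93.6]
41.74111783504486 0.5963828102113842
```

{"op": "apply_moves", "data": {"slide": [[10,0,-30],[10,0,-30],[3,0,-10],[2,-1,-5],[0,0,0],[0,0,0]], "angular": [[0,0,0],[0,0,0],[0,0,0],[0,0,0],[0,0,0],[0,0,0]], "claw": [45,45,45,45,45,45]}}

```text
time: 11.0
ee_pos: [509.6, -207.0, 71.7]
orientation: [2.119, 1.974, 0.311]
contact_force: [-0.1, 0.0, -0.9]
gripper_width: 0.598
grip_force: 41.9
```

Run:
```python
from plan import *
go(ch(110,32.5,7),RC())
a=shot('scene','s4.png');B=cv2.resize(a['img'][170:280,250:380],None,fx=4,fy=4,interpolation=cv2.INTER_CUBIC);cv2.imwrite('pics/c4.png',B[:,:,::-1])
```

```text
at [ 509.6 -207.    71.7] to [ 509.5 -208.7   60.6] d [ -0.2  -1.8 -11. ] rot [ 0.  -0.1  0.1] j6 -0.84 chute [113.4  34.3  17.5]
```

View pics/c4.png

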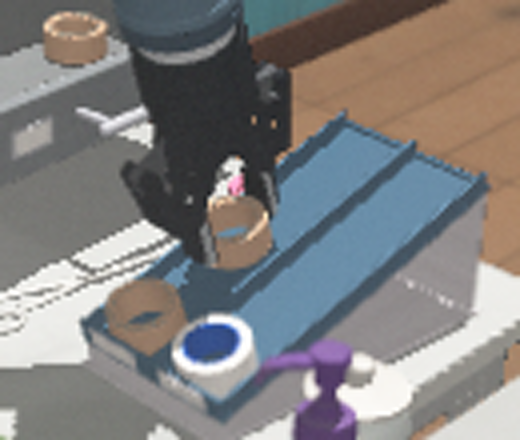

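The picture shows the held tan roll above the left (tan) lane behind the tan front roll, a few mm over the floor. Lower slowly.

{"op": "apply_moves", "data": {"slide": [[2,-2,-4],[1,0,-3],[0,0,-1],[0,0,0],[0,0,0]], "angular": [[0,0,0],[0,0,0],[0,0,0],[0,0,0],[0,0,0]], "claw": [45,45,45,45,45]}}

```text
time: 11.55
ee_pos: [512.0, -208.7, 62.5]
orientation: [2.121, 1.974, 0.311]
contact_force: [-0.2, -0.2, -0.0]
gripper_width: 0.597
grip_force: 41.9
```

{"op": "apply_moves", "data": {"slide": [[0,0,-1.5],[0,0,0],[0,0,-1.5],[0,0,0]], "angular": [[0,0,0],[0,0,0],[0,0,0],[0,0,0]], "claw": [45,45,45,45]}}

```text
time: 11.95
ee_pos: [512.3, -208.9, 61.1]
orientation: [2.12, 1.975, 0.311]
contact_force: [-11.0, 3.8, 20.4]
gripper_width: 0.601
grip_force: 37.6
```

{"op": "apply_moves", "data": {"slide": [[0,0,1.5],[0,0,0],[0,0,0],[-6,0.5,19],[-12,1,38],[20,-1,8],[27,-2,8],[0,0,0]], "angular": [[0,0,0],[0,0,0],[0,0,0],[0,0,0],[0,0,0],[0,0,0],[0,0,0],[0,0,0]], "claw": [64,64,64,64,64,0,0,0]}}

```text
time: 12.75
ee_pos: [544.1, -211.5, 136.4]
orientation: [2.116, 1.971, 0.312]
contact_force: [0.4, -0.7, -0.0]
gripper_width: 0.243
grip_force: 0.0
```

```bash
sed -i 's/20\.\])/21.5])/' plan.py
python3 - <<'E'
from plan import *
go(ch(164,32.5,8),RC())
b=shot('top')
# roll tops: plane through chute z=25
for r in __import__('rolls').find(b,(310,100,395,240)):
    o,v=ray(b,r[1]); p=o+v*(((O+25*n-o)@n)/(v@n)); print(r[0],r[2],inch(p))
E
```

```text
at [ 544.1 -211.5  136.4] to [ 560.4 -212.3   79.8] d [ 16.3  -0.8 -56.6] rot [0.1 0.1 0.1] j6 -0.73 chute [166.   32.1  66.8]
tan [25.5 27. ] [297.7 -69.   25. ]
white [10.8 14.8] [ 18.6 -42.2  25. ]
white [ 363.6 2019.3] [1400.5 1182.7   25. ]
```

{"op": "apply_moves", "data": {"slide": [[5,0,-17],[8,0,-25],[4,0,-13],[0,0,0],[-7.6,0.5,-2.5],[-7.6,0.5,-2.5],[-7.6,0.5,-2.5],[0,0,0]], "angular": [[0,0,0],[0,0,0],[0,0,0],[0,0,0],[0,0,0],[0,0,0],[0,0,0],[0,0,0]], "claw": [0,0,0,0,0,0,0,0]}}

```text
time: 13.6
ee_pos: [533.8, -208.5, 71.4]
orientation: [2.122, 1.974, 0.311]
contact_force: [-0.1, -0.3, -0.2]
gripper_width: 0.001
grip_force: 0.0
```

{"op": "apply_moves", "data": {"slide": [[-5.7,0.4,-1.9],[-3.8,0.3,-1.2],[-3.8,0.3,-1.2],[-1.9,0.1,-0.6],[0,0,0]], "angular": [[0,0,0],[0,0,0],[0,0,0],[0,0,0],[0,0,0]], "claw": [0,0,0,0,0]}}

```text
time: 14.1
ee_pos: [519.8, -207.5, 66.4]
orientation: [2.122, 1.974, 0.311]
contact_force: [0.0, 0.7, -0.2]
gripper_width: -0.0
grip_force: 0.0
```

Run:
```python
from plan import *
go(ch(120,32.5,8),RC())
a=shot('scene','s5.png');B=cv2.resize(a['img'][170:280,250:380],None,fx=4,fy=4,interpolation=cv2.INTER_CUBIC);cv2.imwrite('pics/c5.png',B[:,:,::-1])
```

```text
at [ 519.8 -207.5   66.4] to [ 518.6 -209.4   66.2] d [-1.1 -1.8 -0.3] rot [-0.1 -0.2  0.1] j6 -0.82 chute [121.   34.4   7.9]
```

View pics/c5.png

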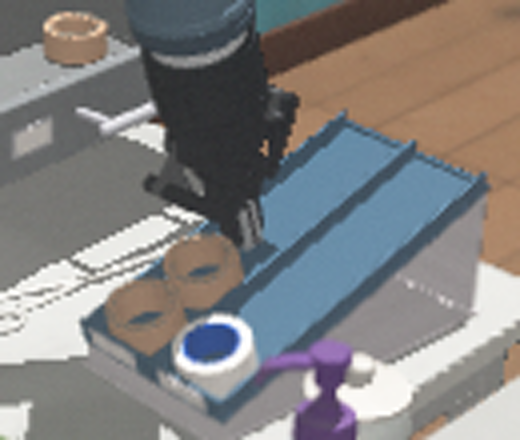

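The picture shows the new tan roll flat in the tan lane, close behind the front roll, with the closed fingers behind it. Push on gently until resistance.

{"op": "apply_moves", "data": {"slide": [[-1.9,0,-0.6],[-1.9,0,-0.6],[-1.9,0,-0.6],[0,0,0]], "angular": [[0,0,0],[0,0,0],[0,0,0],[0,0,0]], "claw": [0,0,0,0]}}

```text
time: 14.55
ee_pos: [516.4, -209.0, 66.5]
orientation: [2.118, 1.97, 0.312]
contact_force: [6.4, -1.6, 2.4]
gripper_width: 0.001
grip_force: 3.2
```

{"op": "apply_moves", "data": {"slide": [[-1.9,0,-0.6],[-1.9,0,-0.6],[0,0,0]], "angular": [[0,0,0],[0,0,0],[0,0,0]], "claw": [0,0,0]}}

```text
time: 14.85
ee_pos: [515.3, -210.9, 67.7]
orientation: [2.113, 1.964, 0.314]
contact_force: [13.2, -1.1, 4.5]
gripper_width: -0.001
grip_force: 7.0
```

{"op": "apply_moves", "data": {"slide": [[4,0,2],[-10,0,30],[-10,0,40],[-5,0,40],[0,0,20],[0,0,0]], "angular": [[0,0,0],[0,0,0],[0,0,0],[0,0,0],[0,0,0],[0,0,0]], "claw": [0,0,0,30,63,63]}}

```text
time: 15.45
ee_pos: [491.0, -209.0, 199.4]
orientation: [2.116, 1.97, 0.311]
contact_force: [0.2, -0.2, -0.2]
gripper_width: 0.508
grip_force: 0.0
```

Run:
```python
from plan import *
from rolls import find
b=shot('top')
for r in find(b,(201,100,264,207)): print(r)
go(np.array([632.8,75,200]),RD(45))
```

```text
('tan', array([214.3, 120.3]), array([20.8, 21.9]), array([632.9,  74.8, 108. ]))
('white', array([215.5, 185.5]), array([21.9, 22.4]), array([483. ,  69.1, 108. ]))
at [ 490.  -208.2  197. ] to [632.8  75.  200. ] d [142.8 283.2   3. ] rot [-6.4 17.4 48.7] j6 -0.77 chute [133.2  31.7 141.3]
```

{"op": "apply_moves", "data": {"slide": [[18,35,5],[18,35,5],[18,35,3],[18,35,0],[18,35,0],[18,36,0],[18,36,0],[17,36,0]], "angular": [[-0.9,2.5,7],[-0.9,2.5,7],[-0.9,2.5,7],[-0.9,2.5,7],[-0.9,2.5,7],[-0.9,2.5,7],[-1,2.4,6.7],[0,0,0]], "claw": [63,63,63,63,63,63,63,63]}}

```text
time: 16.3
ee_pos: [632.5, 77.4, 205.5]
orientation: [-1.194, -2.897, 0.006]
contact_force: [0.0, -0.9, -0.1]
gripper_width: 0.737
grip_force: 0.0
```

{"op": "apply_moves", "data": {"slide": [[0,0,0],[0,0,-20],[0,0,-20],[0,0,0]], "angular": [[0,0,0],[0,0,0],[0,0,0],[0,0,0]], "claw": [63,63,63,63]}}

```text
time: 16.7
ee_pos: [629.0, 75.3, 162.9]
orientation: [-1.198, -2.89, 0.008]
contact_force: [-0.2, -0.2, -0.0]
gripper_width: 0.736
grip_force: 0.0
```

Run:
```python
from plan import *
go(np.array([632.8,75,86]),RD(45))
```

```text
at [629.   75.3 162.9] to [632.8  75.   86. ] d [  3.8  -0.3 -76.9] rot [-0.  -0.8  0. ] j6 -0.85 chute [235.7 324.2  72.1]
```

{"op": "apply_moves", "data": {"slide": [[3.5,0,-20],[0,0,-20],[0,0,-20],[0,0,-12],[0,0,-4],[0,0,0],[0,0,0]], "angular": [[0,-0.8,0],[0,0,0],[0,0,0],[0,0,0],[0,0,0],[0,0,0],[0,0,0]], "claw": [63,63,63,63,63,63,63]}}

```text
time: 17.4
ee_pos: [639.7, 73.1, 98.8]
orientation: [1.198, 2.885, 0.008]
contact_force: [-9.4, -8.4, 26.6]
gripper_width: 0.738
grip_force: 12.5
```

{"op": "apply_moves", "data": {"slide": [[0,0,0],[0,0,0],[0,0,0],[0,0,0]], "angular": [[0,0,0],[0,0,0],[0,0,0],[0,0,0]], "claw": [45,45,45,45]}}

```text
time: 17.8
ee_pos: [642.7, 74.2, 100.8]
orientation: [1.196, 2.879, 0.014]
contact_force: [-0.7, -2.0, 28.0]
gripper_width: 0.578
grip_force: 39.0
```

{"op": "apply_moves", "data": {"slide": [[0,0,2],[0,0,0],[0,0,10],[0,0,30],[0,0,0],[0,0,0]], "angular": [[0,0,0],[0,0,0],[0,0,0],[0,0,0],[0,0,0],[0,0,0]], "claw": [63,63,63,63,63,63]}}

```text
time: 18.4
ee_pos: [636.5, 75.3, 135.4]
orientation: [1.199, 2.892, 0.007]
contact_force: [0.2, -0.6, -0.6]
gripper_width: 0.737
grip_force: 0.0
```

Run:
```python
from plan import *
from rolls import find
go(np.array([632.8,75,86]),RD(45))
a=shot('scene','s6.png');b=shot('top');print([r for r in find(b,(201,100,264,207))])
B=cv2.resize(a['img'][120:220,200:330],None,fx=3,fy=3,interpolation=cv2.INTER_CUBIC);A=cv2.resize(b['img'][85:220,180:280],None,fx=3,fy=3)
M=np.zeros((405,700,3),np.uint8);M[:300,:390]=B;M[:,395:695]=A;cv2.imwrite('pics/c6.png',M[:,:,::-1])
```

```text
at [636.5  75.3 135.4] to [632.8  75.   86. ] d [ -3.7  -0.3 -49.4] rot [0.  0.7 0. ] j6 -0.85 chute [234.3 324.7  43.6]
[('white', array([217.1, 185.8]), array([17.7, 20.9]), array([482.3,  65.4, 108. ]))]
```

View pics/c6.png

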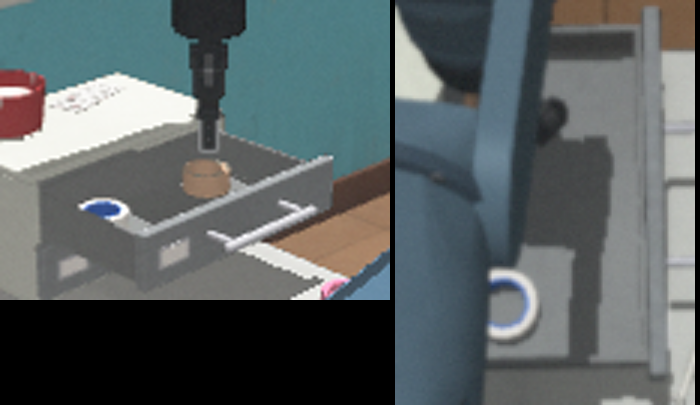

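The scene shows the tan roll upright, flat in the drawer beneath the fingers at about scene px (269,179); top view is occluded by the arm. Compare its scene centroid with the earlier one.

Run:
```python
from plan import *
from rolls import find
for f in ('s3','s6'):
    a=shot('scene'); a['img']=cv2.imread(f'pics/{f}.png')[:,:,::-1]
    im=a['img'][160:200,250:290]; h=cv2.cvtColor(np.ascontiguousarray(im),cv2.COLOR_RGB2HSV).astype(int)
    m=((h[...,0]>2)&(h[...,0]<22)&(h[...,1]>60)&(h[...,2]>60)).astype(np.uint8)
    n_,l,s,c=cv2.connectedComponentsWithStats(m); k=1+np.argmax(s[1:,4]); uv=(s[k][0]+s[k][2]/2+249.5,s[k][1]+s[k][3]/2+159.5)
    print(s[k],uv,onz(a,uv,95))
print(manip.get_obs()['ee_pos'])
```

```text
[ 11  13  16  13 162] (np.float64(268.5), np.float64(179.0)) [636.57147166  81.56309835  95.        ]
[ 11  13  15  13 155] (np.float64(268.0), np.float64(179.0)) [635.39413808  82.66769334  95.        ]
[635.11131969  75.4888609  133.20599212]
```

{"op": "apply_moves", "data": {"slide": [[-2.5,0,0],[0,0,-8],[0,0,-8],[0,0,0],[0,0,0],[0,0,0]], "angular": [[0,0,0],[0,0.7,0],[0,0,0],[0,0,0],[0,0,0],[0,0,0]], "claw": [64,64,64,64,64,64]}}

```text
time: 19.2
ee_pos: [633.7, 75.4, 118.7]
orientation: [-1.202, -2.901, 0.002]
contact_force: [0.4, 0.2, 0.7]
gripper_width: 0.748
grip_force: 0.0
```

{"op": "apply_moves", "data": {"slide": [[-1,-0.5,-8],[0,0,-8],[0,0,0],[0,0,-8],[0,0,-7],[0,0,0],[0,0,0]], "angular": [[0,0,0],[0,0,0],[0,0,0],[0,0,0],[0,0,0],[0,0,0],[0,0,0]], "claw": [64,64,64,64,64,64,64]}}

```text
time: 19.9
ee_pos: [641.4, 71.9, 97.9]
orientation: [1.2, 2.883, 0.007]
contact_force: [-3.2, -12.3, 39.6]
gripper_width: 0.746
grip_force: 11.2
```

{"op": "apply_moves", "data": {"slide": [[0,0,5],[0,0,20],[0,0,20],[0,0,10],[0,0,0],[0,0,0],[0,0,0],[0,0,0]], "angular": [[0,0,0],[0,0,0],[0,0,-7],[0,0,-8],[0,0,-8],[0,0,-8],[0,0,-8],[0,0,-4]], "claw": [64,64,60,60,60,60,60,60]}}

```text
time: 20.7
ee_pos: [632.2, 74.9, 141.8]
orientation: [-2.187, -2.252, 0.001]
contact_force: [-0.8, -0.8, -0.5]
gripper_width: 0.7
grip_force: 0.0
```

Run:
```python
from plan import *
go(np.array([632.,75,86]),RD(1.5))
print(manip.get_obs()['gripper_width'])
```

```text
at [632.2  74.9 141.8] to [632.  75.  86.] d [ -0.2   0.1 -55.8] rot [-0.1 -0.1 -0.2] j6 -0.1 chute [232.2 324.   51.1]
0.699757423760297
```

{"op": "apply_moves", "data": {"slide": [[0,-1,-10],[0,0,-15],[0,0,-10],[0,0,-5],[0,0,0],[0,0,0]], "angular": [[0,0,0],[0,0,0],[0,0,0],[0,0,0],[0,0,0],[0,0,0]], "claw": [60,60,60,60,60,60]}}

```text
time: 21.3
ee_pos: [632.8, 73.8, 102.5]
orientation: [-2.181, -2.259, 0.0]
contact_force: [0.2, -0.2, 3.1]
gripper_width: 0.7
grip_force: 1.6
```

Run:
```python
from plan import *
o=manip.get_obs();print(o['ee_pos'],o['contact_force'],o['ft_torque'],o['grip_force'])
a=shot('scene');B=cv2.resize(a['img'][140:200,230:300],None,fx=8,fy=8,interpolation=cv2.INTER_CUBIC);cv2.imwrite('pics/c7.png',B[:,:,::-1])
```

```text
[632.82068991  73.84819416 102.48920644] [ 0.155593   -0.24426331  3.06728877] [ 0.01572887 -0.05428125  0.023614  ] 1.6411072056507692
```

View pics/c7.png

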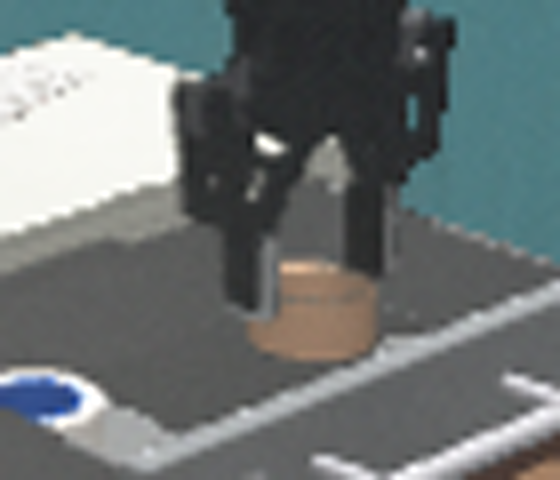

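The picture shows the fingers straddling the roll but apparently offset, with the right (+x) finger at the roll's rim. I'll retreat and measure again with a clear top view.

{"op": "apply_moves", "data": {"slide": [[0,0,20],[0,0,40],[-20,-40,20],[-20,-45,0],[-20,-45,0],[-20,-45,0],[-20,-45,0],[-20,-40,0]], "angular": [[0,0,0],[0,0,0],[0,0,0],[0,0,0],[0,0,0],[0,0,0],[0,0,0],[0,0,0]], "claw": [60,60,60,60,60,60,60,60]}}

```text
time: 22.15
ee_pos: [511.1, -187.7, 182.0]
orientation: [-2.181, -2.257, 0.001]
contact_force: [1.1, -0.9, 0.0]
gripper_width: 0.704
grip_force: 0.0
```

Run:
```python
from plan import *
from rolls import find
b=shot('top','t8.png')
for r in find(b,(201,100,264,207)): print(r)
for r in find(b,(310,100,395,240)):
    o,v=ray(b,r[1]); p=o+v*(((O+25*n-o)@n)/(v@n)); print(r[0],r[2],inch(p))
print(manip.get_obs()['ee_pos'])
# gripper profile check: inner +x wall edges
g=cv2.cvtColor(b['img'],cv2.COLOR_RGB2GRAY)
for col in (225,235,245): print(col,g[88:112,col])
for row in (130,150): print(row,g[row,190:216], g[row,255:275])
```

```text
('tan', array([213.9, 120.1]), array([21.1, 22.5]), array([633.3,  75.7, 108. ]))
('white', array([215.4, 185.5]), array([22.1, 22.7]), array([483.1,  69.3, 108. ]))
tan [ 6.1 21.1] [  -2.6 -109.2   25. ]
white [23.9 56. ] [242.9  87.4  25. ]
[ 508.68752732 -193.26371286  181.95820468]
225 [ 93  93  94  94  92  98 115 110  78  57  52  57  57  57  59  65  71 109
 124 123 122 124 123 123]
235 [ 92  93  92  93  90  86 106  98  69  57  56  57  58  55  62  67  70 104
 123 122 124 123 120 121]
245 [ 89  90  90  94  92  96 111  91  63  59  55  54  56  58  65  68  71 108
 120 123 123 122 122 122]
130 [204 205 206 204 196 163 101  74  75  77  79  97 128 129 128 122 114 104
  88  84  97 108 110  97 110 117] [128 128 126 128 122 116 123 120 111 130 134 135 131 120 117 159 167 171
 169 168]
150 [204 203 202 203 195 167 116  77  79  80  80 100 129 132 131 130 130 131
 131 130 130 131 132 130 131 130] [133 129 129 130 129 124 123 120  98 121 132 132 132 126 113 124 170 178
 180 182]
```

Run:
```python
from plan import *
a=shot('scene')
f=lambda *p:((proj(a,p)-[230,140]+.5)*8-.5).round().tolist()
for z in (102,107,112,117):
    print(z,'L',[f(632.8-30-d,73.8+y,z) for d in(0,13) for y in(-11,11)],'R',[f(632.8+30+d,73.8+y,z) for d in(0,13) for y in(-11,11)])
t=np.linspace(0,2*np.pi,60)
for z in(83,108):
    q=np.array([f(633.3+26.3*np.cos(u),75.7+26.3*np.sin(u),z) for u in t]); print(z,q.min(0),q.max(0))
print('unit front edge',[f(x,109.5+.026*(x-561),150) for x in (560,690)])
```

```text
102 L [[284.0, 335.0], [245.0, 320.0], [260.0, 344.0], [222.0, 328.0]] R [[391.0, 295.0], [352.0, 280.0], [413.0, 287.0], [375.0, 272.0]]
107 L [[284.0, 324.0], [245.0, 308.0], [260.0, 333.0], [222.0, 317.0]] R [[391.0, 284.0], [352.0, 269.0], [413.0, 276.0], [375.0, 261.0]]
112 L [[284.0, 312.0], [245.0, 296.0], [260.0, 321.0], [222.0, 305.0]] R [[391.0, 273.0], [352.0, 258.0], [414.0, 264.0], [375.0, 249.0]]
117 L [[284.0, 300.0], [245.0, 285.0], [260.0, 309.0], [222.0, 293.0]] R [[391.0, 261.0], [353.0, 246.0], [414.0, 253.0], [375.0, 238.0]]
83 [250. 324.] [381. 375.]
108 [251. 267.] [382. 318.]
unit front edge [[123.0, 218.0], [352.0, 136.0]]
```

{"op": "apply_moves", "data": {"slide": [[18,38,0],[18,38,0],[18,38,0],[18,38,0],[18,38,0],[18,38,0],[18,39,-20],[0,0,-20]], "angular": [[0,0,0],[0,0,0],[0,0,0],[0,0,0],[0,0,0],[0,0,0],[0,0,0],[0,0,0]], "claw": [62,62,62,62,62,62,62,62]}}

```text
time: 23.05
ee_pos: [639.9, 86.9, 142.2]
orientation: [-2.175, -2.264, -0.004]
contact_force: [-0.6, -0.4, -1.3]
gripper_width: 0.723
grip_force: 0.0
```

{"op": "apply_moves", "data": {"slide": [[0,0,-10],[0,0,0],[0,0,0]], "angular": [[0,0,0],[0,0,0],[0,0,0]], "claw": [62,62,62]}}

```text
time: 23.35
ee_pos: [638.4, 80.3, 132.8]
orientation: [-2.182, -2.257, 0.001]
contact_force: [-0.3, 0.0, 0.8]
gripper_width: 0.731
grip_force: 0.0
```

{"op": "apply_moves", "data": {"slide": [[-3.4,-5.3,0],[0,0,-10],[0,0,-10],[0,0,-5],[0,0,-5],[0,0,0],[0,0,0]], "angular": [[0,0,0],[0,0,0],[0,0,0],[0,0,0],[0,0,0],[0,0,0],[0,0,0]], "claw": [62,62,62,62,62,62,62]}}

```text
time: 24.05
ee_pos: [635.2, 75.7, 102.5]
orientation: [-2.181, -2.258, 0.001]
contact_force: [0.9, 0.2, -1.0]
gripper_width: 0.723
grip_force: 0.0
```

No contact this time at the same height; continue.

{"op": "apply_moves", "data": {"slide": [[0,0,-5],[0,0,0],[0,0,0]], "angular": [[0,0,0],[0,0,0],[0,0,0]], "claw": [62,62,62]}}

```text
time: 24.35
ee_pos: [635.1, 75.7, 97.5]
orientation: [-2.181, -2.258, 0.001]
contact_force: [-0.4, 0.3, 0.0]
gripper_width: 0.725
grip_force: 0.0
```

{"op": "apply_moves", "data": {"slide": [[0,0,-5],[0,0,0],[0,0,0]], "angular": [[0,0,0],[0,0,0],[0,0,0]], "claw": [62,62,62]}}

```text
time: 24.65
ee_pos: [635.0, 75.6, 92.4]
orientation: [-2.181, -2.258, 0.001]
contact_force: [0.1, -0.8, -0.6]
gripper_width: 0.723
grip_force: 0.0
```

{"op": "apply_moves", "data": {"slide": [[0,0,-4],[0,0,0],[0,0,0],[0,0,0],[0,0,0],[0,0,0]], "angular": [[0,0,0],[0,0,0],[0,0,0],[0,0,0],[0,0,0],[0,0,0]], "claw": [62,62,45,45,45,45]}}

```text
time: 25.25
ee_pos: [635.3, 75.6, 88.8]
orientation: [-2.182, -2.258, 0.0]
contact_force: [0.8, -0.1, 1.1]
gripper_width: 0.596
grip_force: 41.7
```

{"op": "apply_moves", "data": {"slide": [[0,0,15],[0,0,30],[0,0,40],[0,0,25],[0,0,0]], "angular": [[0,0,0],[0,0,0],[0,0,0],[0,0,0],[0,0,0]], "claw": [45,45,45,45,45]}}

```text
time: 25.75
ee_pos: [638.2, 75.5, 205.2]
orientation: [2.179, 2.255, 0.009]
contact_force: [1.2, 0.1, -0.7]
gripper_width: 0.599
grip_force: 41.8
```

Run:
```python
from plan import *
go(ch(164,32.5,60),RC())
```

```text
at [638.2  75.5 205.2] to [ 544.4 -211.2  129.2] d [ -93.8 -286.7  -76. ] rot [ -0.3 -17.5  -5.9] j6 -0.1 chute [257.5 325.  109.5]
```

{"op": "apply_moves", "data": {"slide": [[-12,-36,0],[-12,-36,0],[-12,-36,0],[-12,-36,-10],[-12,-36,-12],[-12,-36,-12],[-12,-36,-12],[-12,-36,-12]], "angular": [[0,-2.5,-0.8],[0,-2.5,-0.8],[0,-2.5,-0.8],[0,-2.5,-0.8],[0,-2.5,-0.8],[0,-2.5,-0.8],[0,-2.5,-0.8],[0,0,0]], "claw": [45,45,45,45,45,45,45,45]}}

```text
time: 26.55
ee_pos: [537.2, -212.9, 139.5]
orientation: [2.122, 1.989, 0.311]
contact_force: [0.4, 0.1, -0.5]
gripper_width: 0.598
grip_force: 41.8
```

{"op": "apply_moves", "data": {"slide": [[0,0,0],[0,0,0]], "angular": [[0,0,0],[0,0,0]], "claw": [45,45]}}

```text
time: 26.75
ee_pos: [538.4, -212.9, 140.1]
orientation: [2.124, 1.988, 0.31]
contact_force: [0.2, 0.6, -0.9]
gripper_width: 0.596
grip_force: 41.8
```

Run:
```python
from plan import *
go(ch(161,33,13),RC());go(ch(161,33,7),RC());print(manip.get_obs()['grip_force'])
```

```text
at [ 538.4 -212.9  140.1] to [ 556.  -211.5   83.6] d [ 17.6   1.4 -56.5] rot [-0.4 -0.6 -0.2] j6 -0.74 chute [161.8  30.4  72.1]
at [ 538.4 -212.9  140.1] to [ 557.9 -211.6   77.9] d [ 19.5   1.3 -62.2] rot [-0.4 -0.6 -0.2] j6 -0.74 chute [161.8  30.4  72.1]
41.825589537620544
```

{"op": "apply_moves", "data": {"slide": [[8,1.5,-25],[7,0,-22],[2,0,-7],[0.7,0,-2],[0,0,0],[0,0,0]], "angular": [[-0.4,-0.6,0],[0,0,0],[0,0,0],[0,0,0],[0,0,0],[0,0,0]], "claw": [45,45,45,45,45,45]}}

```text
time: 27.35
ee_pos: [557.5, -210.9, 85.8]
orientation: [2.109, 1.982, 0.314]
contact_force: [0.0, -0.3, 0.2]
gripper_width: 0.6
grip_force: 41.9
```

{"op": "apply_moves", "data": {"slide": [[0.6,0,-2],[0,0,0],[0,0,0]], "angular": [[0,0,0],[0,0,0],[0,0,0]], "claw": [45,45,45]}}

```text
time: 27.65
ee_pos: [557.5, -211.0, 82.9]
orientation: [2.111, 1.981, 0.314]
contact_force: [-0.2, 0.0, -0.4]
gripper_width: 0.599
grip_force: 41.9
```

Run:
```python
from plan import *
go(ch(161,33,7),RC());print(manip.get_obs()['contact_force'])
```

```text
at [ 557.5 -211.    82.9] to [ 557.9 -211.6   77.9] d [ 0.4 -0.6 -5. ] rot [ 0.1  0.  -0.4] j6 -0.76 chute [162.1  33.6  11.9]
[-0.15717869  0.03555271 -0.37577317]
```

{"op": "apply_moves", "data": {"slide": [[0.5,0,-2],[0,0,0],[0.5,0,-1.5],[0,0,0],[0,0,0]], "angular": [[0,0,0],[0,0,0],[0,0,0],[0,0,0],[0,0,0]], "claw": [45,45,45,45,45]}}

```text
time: 28.15
ee_pos: [558.4, -210.9, 79.0]
orientation: [2.111, 1.982, 0.314]
contact_force: [0.2, 0.3, 0.3]
gripper_width: 0.601
grip_force: 41.9
```

{"op": "apply_moves", "data": {"slide": [[0,0,-1.3],[0,0,0],[0,0,0]], "angular": [[0,0,0],[0,0,0],[0,0,0]], "claw": [45,45,45]}}

```text
time: 28.45
ee_pos: [558.4, -210.9, 77.7]
orientation: [2.111, 1.982, 0.314]
contact_force: [-0.2, -1.3, -1.0]
gripper_width: 0.593
grip_force: 41.9
```

{"op": "apply_moves", "data": {"slide": [[0,0,0],[0,0,0],[0,0,0],[-6,0.5,19],[-8,0.5,24],[23,-1.5,8],[24,-1.5,8],[0,0,0]], "angular": [[0,0,0],[0,0,0],[0,0,0],[0,0,0],[0,0,0],[0,0,0],[0,0,0],[0,0,0]], "claw": [64,64,64,64,64,0,0,0]}}

```text
time: 29.25
ee_pos: [594.5, -214.0, 139.4]
orientation: [2.106, 1.979, 0.315]
contact_force: [0.7, -0.5, 0.5]
gripper_width: 0.24
grip_force: 0.0
```

{"op": "apply_moves", "data": {"slide": [[0,0,0],[0,0,0]], "angular": [[0,0,0],[0,0,0]], "claw": [0,0]}}

```text
time: 29.45
ee_pos: [590.3, -212.3, 135.7]
orientation: [2.112, 1.983, 0.313]
contact_force: [-1.0, -0.3, -0.4]
gripper_width: 0.003
grip_force: 0.0
```

Run:
```python
from plan import *
go(ch(210,32.5,9),RC())
```

```text
at [ 590.3 -212.3  135.7] to [ 603.7 -215.3   95. ] d [ 13.4  -3.  -40.8] rot [-0.  -0.1 -0.4] j6 -0.68 chute [209.7  34.6  52. ]
```

{"op": "apply_moves", "data": {"slide": [[5,-1,-15],[5,-1,-15],[3,-1,-11],[0,0,0],[-7.6,0.5,-2.5],[-7.6,0.5,-2.5],[-7.6,0.5,-2.5],[-5.7,0.4,-1.9]], "angular": [[0,0,0],[0,0,0],[0,0,0],[0,0,0],[0,0,0],[0,0,0],[0,0,0],[0,0,0]], "claw": [0,0,0,0,0,0,0,0]}}

```text
time: 30.25
ee_pos: [575.1, -214.0, 86.6]
orientation: [2.111, 1.981, 0.314]
contact_force: [0.1, 0.5, -0.2]
gripper_width: -0.001
grip_force: 0.1
```

{"op": "apply_moves", "data": {"slide": [[-1.9,0.1,-0.6],[-1.9,0.1,-0.6],[-1.9,0.1,-0.6],[0,0,0],[0,0,0]], "angular": [[0,0,0],[0,0,0],[0,0,0],[0,0,0],[0,0,0]], "claw": [0,0,0,0,0]}}

```text
time: 30.75
ee_pos: [570.4, -213.8, 84.7]
orientation: [2.111, 1.982, 0.314]
contact_force: [0.6, 0.7, -0.4]
gripper_width: 0.002
grip_force: 0.0
```

Run:
```python
from plan import *
go(ch(170,32.5,9),RC());print(manip.get_obs()['contact_force'])
```

```text
at [ 570.4 -213.8   84.7] to [ 565.8 -212.7   82.6] d [-4.6  1.1 -2.1] rot [ 0.   0.  -0.4] j6 -0.74 chute [175.1  31.7   9.5]
[ 0.59124596  0.7087662  -0.40414473]
```

{"op": "apply_moves", "data": {"slide": [[-1.9,0.1,-0.6],[-1.9,0.1,-0.6],[-1.9,0.1,-0.6],[0,0,0]], "angular": [[0,0,0],[0,0,0],[0,0,0],[0,0,0]], "claw": [0,0,0,0]}}

```text
time: 31.15
ee_pos: [565.6, -214.0, 83.8]
orientation: [2.109, 1.979, 0.315]
contact_force: [3.9, -0.7, 1.6]
gripper_width: -0.004
grip_force: 2.3
```

{"op": "apply_moves", "data": {"slide": [[-1.9,0.1,-0.6],[-1.5,0.1,-0.5],[0,0,0]], "angular": [[0,0,0],[0,0,0],[0,0,0]], "claw": [0,0,0]}}

```text
time: 31.45
ee_pos: [564.5, -215.0, 84.7]
orientation: [2.105, 1.975, 0.317]
contact_force: [10.6, -0.9, 3.7]
gripper_width: -0.001
grip_force: 5.7
```

Row is tight (10 N against the stop). Back off, lift, and go for the white roll.

{"op": "apply_moves", "data": {"slide": [[5,0,2],[-10,0,30],[-15,0,40],[-15,0,40],[0,0,0]], "angular": [[0,0,0],[0,0,0],[0,0,0],[0,0,0],[0,0,0]], "claw": [0,0,0,30,60]}}

```text
time: 31.95
ee_pos: [527.2, -215.0, 199.5]
orientation: [2.104, 1.977, 0.313]
contact_force: [0.6, -1.6, 0.0]
gripper_width: 0.331
grip_force: 0.0
```

Run:
```python
from plan import *
from rolls import find
b=shot('top')
for r in find(b,(201,100,264,207)): print(r)
go(np.array([484.5,70,200]),RD(1.5))
```

```text
('white', array([215.4, 185.5]), array([21.9, 22.4]), array([483.1,  69.2, 108. ]))
at [ 526.6 -214.2  196.7] to [484.5  70.  200. ] d [-42.1 284.2   3.3] rot [ 0.6 18.2  5.1] j6 -0.74 chute [168.2  28.2 129.6]
```

{"op": "apply_moves", "data": {"slide": [[-5,35,3],[-5,35,3],[-5,35,0],[-5,35,0],[-5,36,0],[-6,36,0],[-5,36,0],[-5,36,0]], "angular": [[0,2.6,0.7],[0,2.6,0.7],[0,2.6,0.7],[0,2.6,0.7],[0,2.6,0.7],[0,2.6,0.7],[0.6,2.6,0.9],[0,0,0]], "claw": [60,60,60,60,60,60,60,60]}}

```text
time: 32.8
ee_pos: [484.3, 72.2, 198.0]
orientation: [-2.185, -2.247, 0.004]
contact_force: [1.1, -0.2, 0.2]
gripper_width: 0.704
grip_force: 0.0
```

{"op": "apply_moves", "data": {"slide": [[0,0,-30],[0,0,-30],[0,0,0],[0,0,0]], "angular": [[0,0,0],[0,0,0],[0,0,0],[0,0,0]], "claw": [60,60,60,60]}}

```text
time: 33.2
ee_pos: [484.0, 70.9, 138.7]
orientation: [-2.185, -2.247, 0.003]
contact_force: [0.5, -0.8, 0.1]
gripper_width: 0.699
grip_force: 0.0
```

Run:
```python
from plan import *
go(np.array([485,69.5,88]),RD(1.5))
```

```text
at [484.   70.9 138.7] to [485.   69.5  88. ] d [  1.   -1.4 -50.7] rot [-0.2 -0.4 -0.1] j6 -0.13 chute [ 91.  309.6  93.7]
```

{"op": "apply_moves", "data": {"slide": [[1,-1.4,-10],[0,0,-10],[0,0,-10],[0,0,-6],[0,0,0],[0,0,0]], "angular": [[0,-0.4,0],[0,0,0],[0,0,0],[0,0,0],[0,0,0],[0,0,0]], "claw": [60,60,60,60,60,60]}}

```text
time: 33.8
ee_pos: [486.2, 69.4, 103.7]
orientation: [2.19, 2.252, 0.008]
contact_force: [0.4, 0.2, -0.0]
gripper_width: 0.699
grip_force: 0.0
```

{"op": "apply_moves", "data": {"slide": [[0,0,-3],[0,0,-3],[0,0,0],[0,0,0]], "angular": [[0,0,0],[0,0,0],[0,0,0],[0,0,0]], "claw": [60,60,60,60]}}

```text
time: 34.2
ee_pos: [486.1, 69.4, 97.7]
orientation: [2.19, 2.252, 0.008]
contact_force: [0.3, 0.1, 0.2]
gripper_width: 0.699
grip_force: 0.0
```

{"op": "apply_moves", "data": {"slide": [[0,0,-5],[0,0,-4],[0,0,0],[0,0,0],[0,0,0],[0,0,0],[0,0,0]], "angular": [[0,0,0],[0,0,0],[0,0,0],[0,0,0],[0,0,0],[0,0,0],[0,0,0]], "claw": [60,60,60,45,45,45,45]}}

```text
time: 34.9
ee_pos: [486.2, 69.4, 88.7]
orientation: [2.19, 2.251, 0.009]
contact_force: [0.4, 0.7, -0.4]
gripper_width: 0.599
grip_force: 41.6
```

{"op": "apply_moves", "data": {"slide": [[0,0,15],[0,0,30],[0,0,40],[0,0,25],[0,0,0]], "angular": [[0,0,0],[0,0,0],[0,0,0],[0,0,0],[0,0,0]], "claw": [45,45,45,45,45]}}

```text
time: 35.4
ee_pos: [488.9, 69.2, 203.0]
orientation: [2.186, 2.247, 0.016]
contact_force: [0.2, -0.0, -0.4]
gripper_width: 0.599
grip_force: 41.8
```

Run:
```python
from plan import *
go(ch(112,-32.5,60),RC())
```

```text
at [488.9  69.2 203. ] to [ 490.5 -272.6  113.2] d [   1.6 -341.7  -89.8] rot [ -0.5 -17.3  -5.6] j6 -0.13 chute [115.5 308.3 153.3]
```

{"op": "apply_moves", "data": {"slide": [[0,-43,0],[0,-43,0],[0,-43,-5],[0,-43,-10],[0,-43,-15],[0,-43,-15],[0,-43,-15],[1,-41,-15]], "angular": [[0,-2.5,-0.8],[0,-2.5,-0.8],[0,-2.5,-0.8],[0,-2.5,-0.8],[0,-2.5,-0.8],[0,-2.5,-0.8],[0,-2.3,-0.8],[0,0,0]], "claw": [45,45,45,45,45,45,45,45]}}

```text
time: 36.2
ee_pos: [485.3, -273.6, 121.5]
orientation: [2.13, 1.981, 0.317]
contact_force: [1.2, -2.0, -0.2]
gripper_width: 0.602
grip_force: 41.8
```

{"op": "apply_moves", "data": {"slide": [[0,0,0],[0,0,0]], "angular": [[0,0,0],[0,0,0]], "claw": [45,45]}}

```text
time: 36.4
ee_pos: [486.0, -272.5, 121.8]
orientation: [2.132, 1.982, 0.316]
contact_force: [-0.0, 0.4, -0.8]
gripper_width: 0.598
grip_force: 41.9
```

Run:
```python
from plan import *
go(ch(111,-32.5,13),RC());go(ch(111,-32.5,7),RC());print(manip.get_obs()['grip_force'])
```

```text
at [ 486.  -272.5  121.8] to [ 504.  -273.5   68.2] d [ 18.1  -1.  -53.7] rot [-0.7 -0.6  0.1] j6 -0.95 chute [110.4 -32.8  69.6]
at [ 486.  -272.5  121.8] to [ 505.9 -273.6   62.5] d [ 19.9  -1.1 -59.4] rot [-0.7 -0.6  0.1] j6 -0.95 chute [110.4 -32.8  69.6]
41.86759293079376
```

{"op": "apply_moves", "data": {"slide": [[8,-0.5,-24],[7,0,-22],[2,0,-6],[1,0,-3],[0.5,0,-2],[0,0,0],[0,0,0]], "angular": [[-0.7,-0.6,0],[0,0,0],[0,0,0],[0,0,0],[0,0,0],[0,0,0],[0,0,0]], "claw": [45,45,45,45,45,45,45]}}

```text
time: 37.1
ee_pos: [506.1, -273.4, 67.7]
orientation: [2.112, 1.973, 0.314]
contact_force: [-0.5, -0.5, -0.8]
gripper_width: 0.601
grip_force: 41.8
```

Run:
```python
from plan import *
go(ch(111,-32.5,6.5),RC());print(manip.get_obs()['contact_force'])
```

```text
at [ 506.1 -273.4   67.7] to [ 506.  -273.6   62. ] d [-0.  -0.2 -5.7] rot [ 0.2  0.2 -0.1] j6 -0.97 chute [112.8 -32.3  11.9]
[-0.47057835 -0.46637231 -0.79305304]
```

{"op": "apply_moves", "data": {"slide": [[0.5,0,-2],[0,0,0],[0.5,0,-2],[0,0,0],[0,0,0]], "angular": [[0,0,0],[0,0,0],[0,0,0],[0,0,0],[0,0,0]], "claw": [45,45,45,45,45]}}

```text
time: 37.6
ee_pos: [506.6, -273.1, 62.6]
orientation: [2.114, 1.974, 0.314]
contact_force: [0.0, 0.3, -0.8]
gripper_width: 0.598
grip_force: 41.8
```

{"op": "apply_moves", "data": {"slide": [[0,0,-1],[0,0,0],[0,0,0]], "angular": [[0,0,0],[0,0,0],[0,0,0]], "claw": [45,45,45]}}

```text
time: 37.9
ee_pos: [506.8, -273.3, 61.9]
orientation: [2.113, 1.973, 0.314]
contact_force: [-0.8, -1.1, 1.8]
gripper_width: 0.6
grip_force: 42.1
```

{"op": "apply_moves", "data": {"slide": [[0,0,0],[0,0,0],[0,0,0],[-6,0.5,19],[-8,0.5,24],[23,-1.5,8],[24,-1.5,8],[0,0,0]], "angular": [[0,0,0],[0,0,0],[0,0,0],[0,0,0],[0,0,0],[0,0,0],[0,0,0],[0,0,0]], "claw": [64,64,64,64,64,0,0,0]}}

```text
time: 38.7
ee_pos: [542.5, -276.3, 123.0]
orientation: [2.109, 1.971, 0.314]
contact_force: [1.0, -1.1, -0.4]
gripper_width: 0.243
grip_force: 0.0
```

{"op": "apply_moves", "data": {"slide": [[0,0,0],[0,0,0]], "angular": [[0,0,0],[0,0,0]], "claw": [0,0]}}

```text
time: 38.9
ee_pos: [538.6, -274.4, 119.7]
orientation: [2.115, 1.975, 0.314]
contact_force: [0.3, -0.9, -0.1]
gripper_width: 0.001
grip_force: 0.0
```

Run:
```python
from plan import *
go(ch(161,-32.5,9),RC())
```

```text
at [ 538.6 -274.4  119.7] to [ 552.7 -276.9   79.8] d [ 14.1  -2.5 -39.9] rot [ 0.   0.1 -0.1] j6 -0.87 chute [159.8 -31.   51.3]
```

{"op": "apply_moves", "data": {"slide": [[5,-1,-15],[6,-1,-15],[3,-0.5,-10],[0,0,0],[-7.6,0.5,-2.5],[-7.6,0.5,-2.5],[-7.6,0.5,-2.5],[-7.6,0.5,-2.5]], "angular": [[0,0,0],[0,0,0],[0,0,0],[0,0,0],[0,0,0],[0,0,0],[0,0,0],[0,0,0]], "claw": [0,0,0,0,0,0,0,0]}}

```text
time: 39.7
ee_pos: [522.5, -275.7, 71.0]
orientation: [2.113, 1.973, 0.314]
contact_force: [1.0, 0.8, 0.4]
gripper_width: 0.004
grip_force: 0.1
```

{"op": "apply_moves", "data": {"slide": [[-1.9,0.1,-0.6],[-1.9,0.1,-0.6],[-1.9,0.1,-0.6],[-1.9,0.1,-0.6],[-1.9,0.1,-0.6],[0,0,0]], "angular": [[0,0,0],[0,0,0],[0,0,0],[0,0,0],[0,0,0],[0,0,0]], "claw": [0,0,0,0,0,0]}}

```text
time: 40.3
ee_pos: [513.6, -275.0, 67.6]
orientation: [2.114, 1.974, 0.314]
contact_force: [0.5, -0.3, -0.7]
gripper_width: -0.005
grip_force: 0.0
```

Run:
```python
from plan import *
go(ch(117,-32.5,9),RC());print(manip.get_obs()['contact_force'])
```

```text
at [ 513.6 -275.    67.6] to [ 511.  -274.    66.2] d [-2.6  1.  -1.4] rot [ 0.1  0.2 -0.1] j6 -0.96 chute [120.  -33.3   9.5]
[ 0.49348246 -0.25192571 -0.72248967]
```

{"op": "apply_moves", "data": {"slide": [[-1.9,0.1,-0.6],[-1.9,0.1,-0.6],[-1.9,0.1,-0.6],[0,0,0]], "angular": [[0,0,0],[0,0,0],[0,0,0],[0,0,0]], "claw": [0,0,0,0]}}

```text
time: 40.7
ee_pos: [511.1, -277.1, 68.7]
orientation: [2.108, 1.967, 0.315]
contact_force: [9.6, -0.2, 3.7]
gripper_width: 0.001
grip_force: 5.1
```

{"op": "apply_moves", "data": {"slide": [[-1.9,0.1,-0.6],[0,0,0]], "angular": [[0,0,0],[0,0,0]], "claw": [0,0]}}

```text
time: 40.9
ee_pos: [510.6, -277.9, 69.4]
orientation: [2.106, 1.964, 0.316]
contact_force: [12.2, -1.9, 5.5]
gripper_width: 0.001
grip_force: 7.1
```

{"op": "apply_moves", "data": {"slide": [[5,0,2],[-10,5,30],[-5,5,40],[0,5,40],[5,25,20],[10,35,0],[10,35,0],[10,35,0]], "angular": [[0,0,0],[0,0,0],[0,2,0],[0,3,0],[0,4,1],[0,4,1.5],[0,4,1.5],[0,1,1]], "claw": [0,0,0,0,0,0,0,0]}}

```text
time: 41.7
ee_pos: [531.9, -128.5, 197.6]
orientation: [2.187, 2.238, -0.015]
contact_force: [0.5, -0.4, -0.2]
gripper_width: -0.001
grip_force: 0.0
```

Run:
```python
from plan import *
a=shot('scene','s9.png');b=shot('top','t9.png')
A=cv2.resize(b['img'][95:240,180:395],None,fx=2,fy=2,interpolation=cv2.INTER_CUBIC);B=cv2.resize(a['img'][190:280,260:380],None,fx=3,fy=3,interpolation=cv2.INTER_CUBIC)
M=np.zeros((290,795,3),np.uint8);M[:,:430]=A;M[:270,435:795]=B;cv2.imwrite('pics/c9.png',M[:,:,::-1])
go(np.array([565,-112,140]),RD(1.5))
```

```text
at [ 531.9 -125.6  196.8] to [ 565 -112  140] d [ 33.1  13.6 -56.8] rot [ 0.8  0.1 -0.1] j6 -0.47 chute [167.4 117.  130. ]
```

View pics/c9.png

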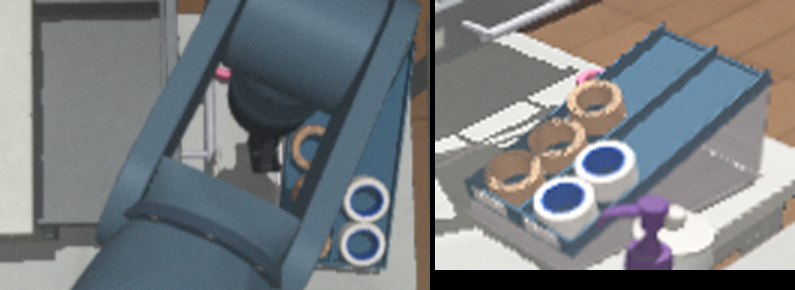

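The picture shows three tan rolls in the tan lane and two white in the white lane, all flat; the third tan may have a slight gap. I'll close the drawer and then measure with the arm clear.

{"op": "apply_moves", "data": {"slide": [[11,5,-18],[11,5,-18],[11,3,-20],[0,0,-20],[0,0,-15],[0,0,-7],[0,0,0],[0,0,0]], "angular": [[0.8,0,0],[0,0,0],[0,0,0],[0,0,0],[0,0,0],[0,0,0],[0,0,0],[0,0,0]], "claw": [0,0,0,0,0,0,0,0]}}

```text
time: 42.6
ee_pos: [564.4, -117.2, 100.0]
orientation: [2.195, 2.242, 0.004]
contact_force: [-0.3, 0.4, 0.3]
gripper_width: -0.001
grip_force: 0.0
```

{"op": "apply_moves", "data": {"slide": [[0,8,0],[0,15,0],[-0.5,20,0],[-0.5,20,0],[-0.5,20,0],[-0.5,20,0],[-0.5,20,0],[-0.5,15,0]], "angular": [[0,0,0],[0,0,0],[0,0,0],[0,0,0],[0,0,0],[0,0,0],[0,0,0],[0,0,0]], "claw": [0,0,0,0,0,0,0,0]}}

```text
time: 43.4
ee_pos: [561.3, 23.3, 100.1]
orientation: [2.192, 2.244, 0.004]
contact_force: [1.1, -1.4, 0.9]
gripper_width: 0.002
grip_force: 0.8
```

{"op": "apply_moves", "data": {"slide": [[0,6,0],[0,6,0],[0,5,0],[0,4,0],[0,0,0]], "angular": [[0,0,0],[0,0,0],[0,0,0],[0,0,0],[0,0,0]], "claw": [0,0,0,0,0]}}

```text
time: 43.9
ee_pos: [561.1, 42.5, 99.2]
orientation: [2.195, 2.243, 0.003]
contact_force: [0.1, 0.1, -1.3]
gripper_width: -0.001
grip_force: 0.0
```

{"op": "apply_moves", "data": {"slide": [[0,3,0],[0,3,0],[0,0,0]], "angular": [[0,0,0],[0,0,0],[0,0,0]], "claw": [0,0,0]}}

```text
time: 44.2
ee_pos: [561.1, 47.2, 99.2]
orientation: [2.194, 2.242, 0.0]
contact_force: [-0.7, -5.4, -0.1]
gripper_width: 0.005
grip_force: 2.7
```

Stop felt at y=47, as predicted. A bit more, then back off, retreat and look.

{"op": "apply_moves", "data": {"slide": [[0,3,0],[0,0,0],[0,-15,0],[0,-15,30],[-20,0,40],[-30,20,25],[-30,30,0],[-25,30,0]], "angular": [[0,0,0],[0,0,0],[0,0,0],[0,0,0],[0,0,0],[0,0,0],[0,0,0],[0,0,0]], "claw": [0,0,0,0,0,0,0,0]}}

```text
time: 45.0
ee_pos: [455.6, 101.7, 195.4]
orientation: [2.196, 2.24, 0.007]
contact_force: [0.4, 1.1, 0.7]
gripper_width: 0.003
grip_force: 0.0
```

Run:
```python
from plan import *
from rolls import find
a=shot('scene','s10.png');b=shot('top','t10.png')
for r in find(b,(312,105,390,236),amin=30):
    o,v=ray(b,r[1]); p=o+v*(((O+25*n-o)@n)/(v@n)); print(r[0],r[1],r[2],inch(p))
A=cv2.resize(b['img'][100:240,310:395],None,fx=4,fy=4,interpolation=cv2.INTER_CUBIC);B=cv2.resize(a['img'][140:280,190:345],None,fx=2.8,fy=2.8,interpolation=cv2.INTER_CUBIC)
M=np.zeros((560,790,3),np.uint8);M[:,:340]=A;M[:B.shape[0],350:350+B.shape[1]]=B;cv2.imwrite('pics/c10.png',M[:,:,::-1])
```

```text
tan [335.5 191.4] [22.3 73.9] [81.7 32.3 25. ]
tan [387.2 147.2] [  3.4 150.9] [192.5 -71.7  25. ]
tan [387.1 112.4] [ 4.2 24.3] [269.1 -60.7  25. ]
white [362.  205.2] [21.1 47.2] [ 54.1 -32.6  25. ]
white [380.4 212. ] [14.2 92.7] [ 41.4 -77.   25. ]
white [397.1 237.8] [140.4 288.7] [ -17.6 -124.2   25. ]
```

View pics/c10.png

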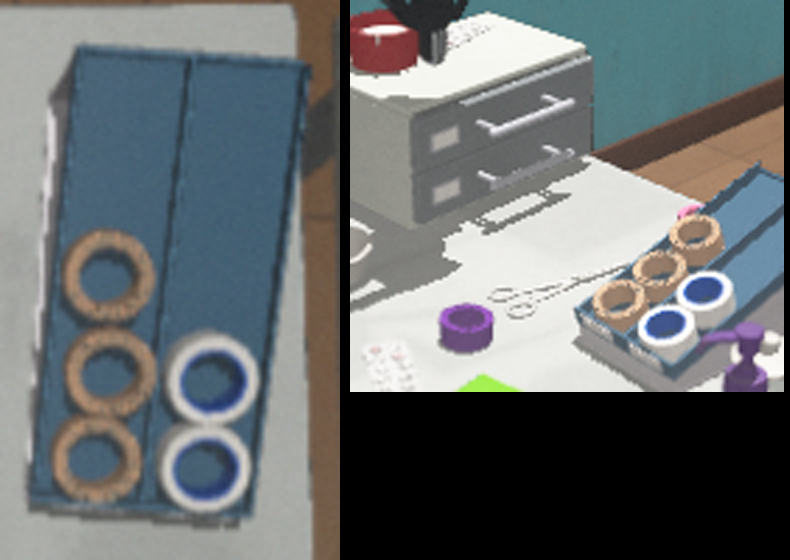

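The picture shows both drawers shut and all rolls flat in the right lanes, but a gap of about 7 mm between the second and third tan roll (crop (110,375) vs (108,275)). Push the tan row again.

Run:
```python
from plan import *
b=shot('top')
for q in [(97,459),(110,375),(108,275),(205,466),(211,381)]:
    uv=((q[0]+.5)/4-.5+310,(q[1]+.5)/4-.5+100);o,v=ray(b,uv); p=o+v*(((O+25*n-o)@n)/(v@n)); print(inch(p))
go(ch(192,32,70),RC())
```

```text
[26.7 29.8 25. ]
[77.4 28.  25. ]
[135.5  35.9  25. ]
[ 27.8 -33.3  25. ]
[ 78.6 -30.3  25. ]
at [455.2 102.5 194.6] to [ 567.8 -213.3  147.4] d [ 112.6 -315.9  -47.2] rot [ -0.4 -17.7  -5.4] j6 -0.06 chute [ 78.8 339.2 156.4]
```

{"op": "apply_moves", "data": {"slide": [[14,-39,0],[14,-39,0],[14,-39,0],[14,-39,-5],[14,-40,-10],[14,-40,-10],[14,-40,-10],[14,-40,-10]], "angular": [[0,-2.5,-0.8],[0,-2.5,-0.8],[0,-2.5,-0.8],[0,-2.5,-0.8],[0,-2.5,-0.8],[0,-2.5,-0.7],[-0.4,-2.7,-0.7],[0,0,0]], "claw": [0,0,0,0,0,0,0,0]}}

```text
time: 45.95
ee_pos: [567.7, -217.8, 148.3]
orientation: [2.122, 1.97, 0.312]
contact_force: [0.5, 0.3, -0.1]
gripper_width: 0.001
grip_force: 0.0
```

{"op": "apply_moves", "data": {"slide": [[0,0,0],[0,0,0]], "angular": [[0,0,0],[0,0,0]], "claw": [0,0]}}

```text
time: 46.15
ee_pos: [567.8, -216.6, 148.4]
orientation: [2.125, 1.97, 0.311]
contact_force: [0.7, -0.4, -0.1]
gripper_width: -0.001
grip_force: 0.0
```

Run:
```python
from plan import *
go(ch(190,33,9),RC())
```

```text
at [ 567.8 -216.6  148.4] to [ 584.8 -213.5   88.8] d [ 16.9   3.2 -59.6] rot [-0.1 -0.1  0.3] j6 -0.69 chute [192.6  28.7  70.9]
```

{"op": "apply_moves", "data": {"slide": [[6,1,-20],[7,1,-22],[4,1,-13],[1,0,-3],[0,0,0],[-5.7,0.4,-1.9],[-5.7,0.4,-1.9],[0,0,0]], "angular": [[0,0,0],[0,0,0],[0,0,0],[0,0,0],[0,0,0],[0,0,0],[0,0,0],[0,0,0]], "claw": [0,0,0,0,0,0,0,0]}}

```text
time: 46.95
ee_pos: [573.9, -210.8, 87.7]
orientation: [2.121, 1.972, 0.311]
contact_force: [-0.0, -0.0, -0.7]
gripper_width: 0.003
grip_force: 0.0
```

{"op": "apply_moves", "data": {"slide": [[-1.9,0.1,-0.6],[-1.9,0.1,-0.6],[-1.9,0.1,-0.6],[0,0,0]], "angular": [[0,0,0],[0,0,0],[0,0,0],[0,0,0]], "claw": [0,0,0,0]}}

```text
time: 47.35
ee_pos: [568.8, -210.6, 85.6]
orientation: [2.121, 1.972, 0.312]
contact_force: [-0.1, 0.0, 0.1]
gripper_width: -0.001
grip_force: 0.0
```

Run:
```python
from plan import *
go(ch(168,33,9),RC())
```

```text
at [ 568.8 -210.6   85.6] to [ 563.9 -212.    82. ] d [-4.9 -1.4 -3.7] rot [-0.  -0.1  0.2] j6 -0.72 chute [173.7  34.8  11. ]
```

{"op": "apply_moves", "data": {"slide": [[-1.9,0,-0.9],[-1.9,0,-0.9],[0,0,0]], "angular": [[0,0,0],[0,0,0],[0,0,0]], "claw": [0,0,0]}}

```text
time: 47.65
ee_pos: [565.6, -210.8, 84.2]
orientation: [2.12, 1.972, 0.312]
contact_force: [0.6, 0.1, 1.5]
gripper_width: -0.0
grip_force: 0.7
```

{"op": "apply_moves", "data": {"slide": [[-1.9,0,-0.9],[-1.9,0,-0.6],[0,0,0]], "angular": [[0,0,0],[0,0,0],[0,0,0]], "claw": [0,0,0]}}

```text
time: 47.95
ee_pos: [564.5, -212.2, 85.1]
orientation: [2.116, 1.966, 0.315]
contact_force: [9.8, 0.1, 2.6]
gripper_width: -0.0
grip_force: 4.8
```

{"op": "apply_moves", "data": {"slide": [[-1.9,0,-0.6],[0,0,0],[0,0,0]], "angular": [[0,0,0],[0,0,0],[0,0,0]], "claw": [0,0,0]}}

```text
time: 48.25
ee_pos: [564.0, -212.9, 85.6]
orientation: [2.114, 1.964, 0.316]
contact_force: [12.9, 0.0, 3.7]
gripper_width: -0.003
grip_force: 6.6
```

{"op": "apply_moves", "data": {"slide": [[4,0,1.3],[4,0,1.3],[6,0,2],[0,0,0],[-3,0,20],[-3,0,40],[0,0,40],[0,0,0]], "angular": [[0,0,0],[0,0,0],[0,0,0],[0,0,0],[0,0,0],[0,0,0],[0,0,0],[0,0,0]], "claw": [0,0,0,0,0,0,0,0]}}

```text
time: 49.05
ee_pos: [570.5, -212.8, 193.0]
orientation: [2.112, 1.966, 0.314]
contact_force: [0.3, -1.4, 0.2]
gripper_width: -0.0
grip_force: 0.0
```

{"op": "apply_moves", "data": {"slide": [[-8,45,5],[-8,45,5],[-8,45,0],[-8,45,0],[-8,45,0],[-8,45,0],[-8,40,0]], "angular": [[0,0,0],[0,0,0],[0,0,0],[0,0,0],[0,0,0],[0,0,0],[0,0,0]], "claw": [0,0,0,0,0,0,0]}}

```text
time: 49.75
ee_pos: [510.3, 101.3, 195.6]
orientation: [2.121, 1.973, 0.311]
contact_force: [0.7, 0.4, 0.4]
gripper_width: 0.001
grip_force: 0.0
```

Run:
```python
from plan import *
b=shot('top','t11.png');a=shot('scene')
A=cv2.resize(b['img'][150:235,310:385],None,fx=6,fy=6,interpolation=cv2.INTER_CUBIC);B=cv2.resize(a['img'][190:280,265:345],None,fx=4,fy=4,interpolation=cv2.INTER_CUBIC)
M=np.zeros((510,790,3),np.uint8);M[:,:450]=A;M[:360,460:780]=B;cv2.imwrite('pics/c11.png',M[:,:,::-1])
g=cv2.cvtColor(A,cv2.COLOR_RGB2GRAY)
c=cv2.HoughCircles(cv2.GaussianBlur(g,(9,9),2),cv2.HOUGH_GRADIENT,1,90,param1=60,param2=18,minRadius=58,maxRadius=75)
for x,y,r in c[0]:
    uv=((x+.5)/6-.5+310,(y+.5)/6-.5+150);o,v=ray(b,uv);p=o+v*(((O+25*n-o)@n)/(v@n));print(x,y,r,inch(p))
```

```text
319.5 270.5 68.1 [ 79.2 -31.3  25. ]
309.5 400.5 66.1 [ 27.3 -34.   25. ]
166.5 261.5 66.0 [77.9 27.6 25. ]
```

View pics/c11.png

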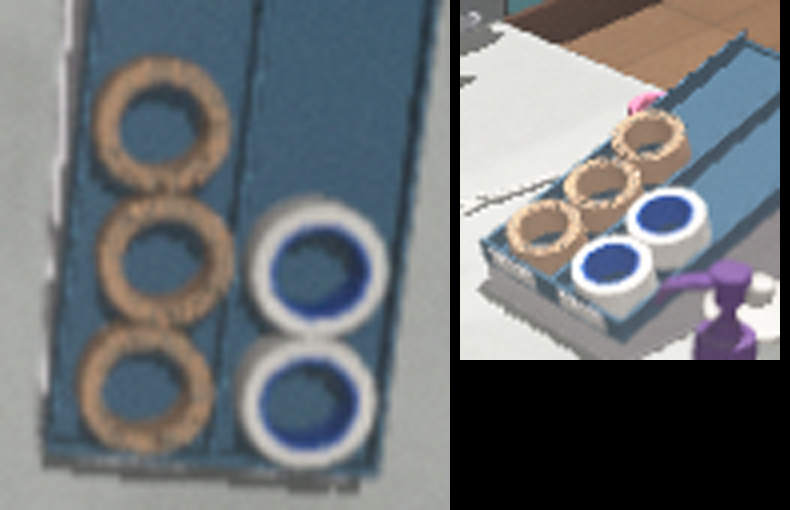

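The picture shows all five rolls flat in their lanes, now touching: tan at (146,388), (166,260), (162,125), white at (309,400), (319,270). A last numeric check, then hand in.

Run:
```python
from plan import *
b=shot('top')
P=[]
for x,y in [(146,388),(166,260),(162,125)]:
    uv=((x+.5)/6-.5+310,(y+.5)/6-.5+150);o,v=ray(b,uv);P.append(inch(o+v*(((O+25*n-o)@n)/(v@n))))
d=np.linalg.norm(np.diff(P,axis=0),axis=1);print(P,d)
if d.max()<56.5: print(manip.hand_in())
```

```text
[array([27. , 29.8, 25. ]), array([78.5, 27.9, 25. ]), array([130.8,  35.4,  25. ])] [51.53503663 52.83502626]
the job is handed in; nothing more can be done
None
```

I handed the job in: all three rolls from the drawer (two tan, one white) lie flat in their own lanes, with each row touching and against the stop. Both drawers look shut in the camera view.

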